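Weigh two eyepiece cells and nip the heavier one in the slide

ROBOT

A 6-joint arm with a two-finger parallel gripper is mounted at the origin on the work surface. World frame = base frame: x ahead of the robot, y to its left, z up, the work surface at z = 0. Lengths are in m, angles in rad, forces in N, time in s.
With the tool pointing down it reaches from about 0.25 to 0.725 m from the base axis. Payload 4 kg.
Tool frame: the origin (TCP) lies midway between the tips of the shut fingers; the grasp point (between the pads) lies 19 mm behind it; y points along the fingers, z is the direction in which the jaws open and shut, and the axes are right-handed (so a half turn about y gives the same grasp; the last joint's range is limited). The gripper opens to 85 mm and grips with 20 to 120 N. Pads are 22 mm wide; open, the fingers measure 114 mm over their backs; the gripper's body (76 mm by 85 mm) begins 54 mm behind the grasp point. The pads swing forward as they close: fully open they stand 13 mm farther back than shut.
Start: joints at [1.312, 0.241, 0.005, 1.335, 0, 1.571], TCP at [0.128, 0.483, 0.231] pointing down, gripper open.
Joint ranges: [-2.72, 2.72], [-1.05, 1.87], [-1.09, 1.28], [-1.99, 2.15], [-1.42, 1.44], [-3.14, 3.14]. Speed limits (rad/s): [2.79, 2.79, 3.14, 3.14, 3.14, 3.14].

INTERFACE

Orientations are given as a unit quaternion [x, y, z, w].
In Python, from workcell import bot gives the robot as it stands. The module is installed in compiled form; this text tells all that it offers.
- The arm moves only by the shell command python3 -m handwheel 'ROWS' [OPENING]. ROWS is JSON, a list of rows, each a list of 6 numbers: the shift along the tool's x, y, z in units of 25 mm (1.0 is 25 mm), then the turn, a rotation vector about the tool's x, y, z in units of 10 degrees (1.0 is 10 degrees). A call has exactly 5 rows; each row is the pose to reach, as a shift and turn from the pose commanded when the call began, along the tool's axes at that moment; what a row does not reach only later rows make up. A row lasts 1/8 s, in which the tool goes at most 62.5 mm and 10.7 degrees, less where a joint would pass 70% of its speed; a pose out of reach is approached as far as the arm can. A call with a gripper value outside its range is refused whole. OPENING is the gripper command: -1 is shut, 1 is fully open, values between are in proportion, set as the call begins (- or left out, the last holds). The fingers move at their own pace and stop on an object; the grip force is fixed at half the most. Time passes only in rows, so rows that repeat a pose let the fingers close, or fill a call up. It gives the time, the measured TCP pose, the force and the opening at its end, in the units of the state.
- bot.get_obs(): the state, without advancing time (a new reading comes with each control period).
- bot.camera(name): name is "side" or "top"; returns a dict with "color" (480x640x3 uint8, red, green, blue), "fx", "fy", "cx", "cy" (pixels), "rvec" (rotation vector, rad) and "tvec" (3), from world to camera coordinates, as OpenCV has them. Camera axes: x right, y down, z forward; pixel columns grow to the right and rows downward; lengths in m; the calibration is good to about 2 mm. A picture is of the moment at which its call begins. There is no depth.
- bot.job_done(): hands the job in, once; it reports no verdict.
The state is a dict: "clock": time; "joint_pos": joint angles; "joint_vel": joint speeds; "tau": joint torques, N m; "eef_pos": TCP position; "tool_rot": TCP orientation; "ft_force": force on the tool from outside, world axes, zero at the start; "ft_torque": the same for the moment, N m; "grip_width": finger opening in m.
Only numpy, scipy, OpenCV 4.12 (cv2) and the standard library are available. Lean on these libraries where they do the work, as an engineer would, in place of code of your own. Each camera call takes 0.05 s, during which the arm holds its last target.

TASK

Find the heavier of the two look-alike brass eyepiece cells: set one gently on each pan of the little balance, let go and let the beam settle. Pick up the cell whose side went down, leaving the other on its pan, and stand it upright on the bed of the steel slide between the two V jaws; then push the carriage by its white post until the cell is nipped between both jaws, firmly enough to stay nipped after you let go, but never squeezing it with more than about 20 N. Keep both cells upright throughout and leave the other things on the bench where they are.

Things in the scene. Friction and masses are not known exactly. Their poses are not given: they have to be found in the camera images.
- cell_a_center (a point): centre of one brass eyepiece lens cell: upright cylinder 38 mm diameter, 32 mm high, glass on top (z up through the glass); mass between 80 and 160 g, not known; the point is half-way up, 16 mm above its underside
- cell_b_center (a point): centre of the other cell, outwardly the same size and look; mass between 80 and 160 g, drawn separately
- pan_left (a point): centre of the floor of one round brass pan of the balance, moves with the beam. The pan is 58 mm across outside, its raised rim has 50 mm inner diameter and stands 3 mm above the pan floor. At level beam the floor is 48 mm above the bench; it moves about 8 mm up or down. Axes turn with the beam; y points from the pivot outwards to this pan
- pan_right (a point): centre of the floor of the other pan, same size, on the opposite arm, 200 mm from pan_left; same axes as pan_left (y points towards pan_left)
- beam (a joint): tilt of the balance beam (rad), -0.08 to 0.08, 0 level: negative means pan_left is down, positive means pan_right is down. It turns almost freely, also under a few grams of difference, and takes about a second to settle. The pivot and beam top are at most 71 mm above the bench
- bed (a point): point on the top face of the slide's fixed bed, on its centre line, 30 mm above the bench; x along the slide from the carriage towards the far jaw, y across, z up. A cell stood here is clear of both jaws
- slide: the steel dovetail slide, fixed; bed 44 mm wide, same axes as bed. The jaws are 90 degree V's opening to each other, 15.5 mm above the bed. The blue far jaw (+x end) stands fast, but its setting differs by 20 mm from job to job and is not measured: a nipped cell's centre lies 8 to 28 mm along +x from bed, to be found by feel
- post (a point): centre of the grip part of the carriage's upright white nylon post: 18 mm diameter, this point 70 mm above the bench, post top 86 mm, carriage block under it 46 mm above the bench. A cell fully in the carriage's V has its centre 57 mm ahead (slide's +x) of the post
- carriage: the sliding aluminium carriage with V jaw and post, origin at the vertex of its V on the bed; its x is the slide's x. It slides along x with up to 110 mm travel against a steady drag of about 4 N and stays where it is left, so after letting go it keeps at most about that much push on the cell
- nylon_knob: spare white nylon focusing knob, 34 mm wide, 24 mm high, lying loose on the bench; to be left alone
- lock_ring: dark steel lock ring, 42 mm across, 6 mm thick, lying loose on the bench; to be left alone
- tube: chrome collimating tube, 49 mm thick and 170 mm long, lying along its own y; to be left alone
- armour: dark green rubber armour shell standing on end, 66 mm across, 85 mm high; to be left alone
- polish_jar: closed jar, 56 mm across, 70 mm high; to be left alone
- driver: screwdriver, 150 mm long; to be left alone
- dust_brush: dust brush, 140 mm long; to be left alone
- balance: grey base of the small beam balance, fixed to the bench, 85 x 130 mm, origin at the centre of its underside; the beam lies along its y, pan_left towards +y; cells must be set on its pans gently (pressing with more than about 15 N harms the pivot)
There are look-alikes about, which are no part of the job. What is shaped like the slide but red is not meant.

How it is judged:
By the outcome, as a careful person would: the job done as asked, in the order asked, and still so for the second after the job is handed in, with the robot touching nothing.
It also fails if it takes over 72 s, if anything falls off the work surface, if the arm or the gripper's body presses on something with over 40 N, if the wrist force passes 120 N, or if a joint passes its speed limit or range.

## Working session

There is one attempt and no reset: what is moved stays moved. The work goes in short steps, Python scripts to look and compute and a shell command to move; the robot and the scene stay as the last step left them, time stands still between calls to the robot, and variables do not carry over. Pictures are saved under pics/ and viewed, and the job is handed in when it is done.

```bash
mkdir -p pics; ls
python3 - <<'E'
from workcell import bot
import cv2
o=bot.get_obs()
for k,v in o.items(): print(k,v)
for n in("side","top"):
    c=bot.camera(n); cv2.imwrite(f"pics/{n}0.png",c["color"][:,:,::-1])
    print({k:v for k,v in c.items() if k!="color"})
E
```

```text
pics
clock 0.0
joint_pos [ 1.31200035e+00  2.41422330e-01  3.70298309e-03  1.33518677e+00
 -5.12657844e-06  1.57078148e+00]
joint_vel [0.00079554 0.00129155 0.00062449 0.00026927 0.00018732 0.0005647 ]
tau [ 2.16594572e-04 -3.72318721e+01  2.52405488e+01  1.68782490e-02
 -8.82400150e-05 -6.00460854e-07]
eef_pos [0.12779674 0.48273266 0.23040018]
tool_rot [ 0.7019354  -0.09133228  0.09114335 -0.70045556]
ft_force [-0.14255851 -0.37096355  0.29205576]
ft_torque [ 0.02176857  0.01771557 -0.02864843]
grip_width 0.08522479729719962
{'fx': 504.5996042303222, 'fy': 504.5996042303222, 'cx': 328.8628601267937, 'cy': 238.89450165375288, 'rvec': array([ 2.12828089, -0.69287068,  0.36199769]), 'tvec': array([-0.47611573,  0.23546834,  0.69153792])}
{'fx': 526.4932932786645, 'fy': 526.4932932786645, 'cx': 312.95373176671205, 'cy': 233.12192144271037, 'rvec': array([ 2.11511286, -2.16030903,  0.16036854]), 'tvec': array([0.01293046, 0.53799206, 1.14736149])}
```

View pics/top0.png

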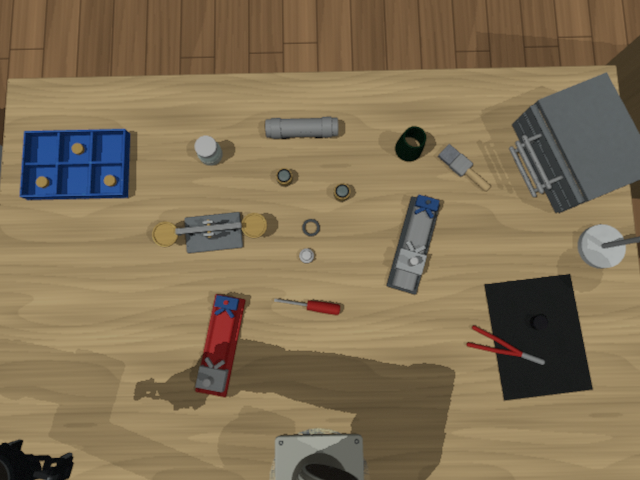

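View pics/side0.png

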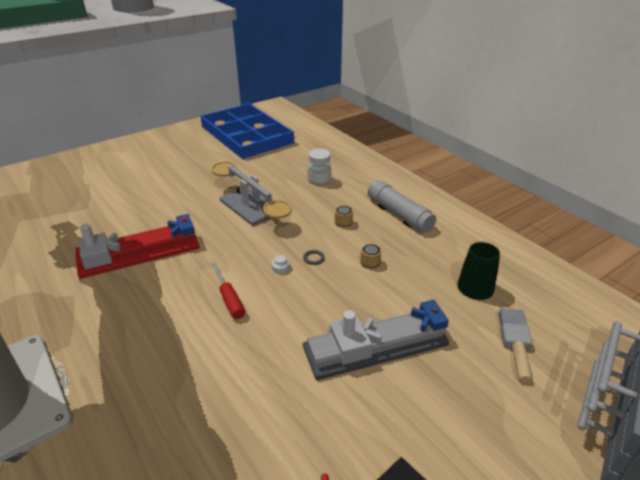

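Top view: two brass cells stand at about (285,177) and (342,191), and the balance at (213,230) has pans at (165,234) and (255,225). The steel slide is at (415,245) with its post at about (414,261). Possible mix-ups: brass discs in the blue tray at (78,148), (42,182) and (110,181), the red slide at (220,345), and the knob at (307,255), which looks like the post. I choose the two free-standing glass-topped cells and the grey slide, and will check both in close crops.

```bash
cat > h.py <<'E'
import numpy as np, cv2
from workcell import bot
def cam(n):
    c=bot.camera(n); R,_=cv2.Rodrigues(np.array(c["rvec"])); c["R"]=R; c["C"]=-R.T@c["tvec"]; 
    c["K"]=np.array([[c["fx"],0,c["cx"]],[0,c["fy"],c["cy"]],[0,0,1]]); return c
def ray(c,u,v): 
    d=c["R"].T@np.array([(u-c["cx"])/c["fx"],(v-c["cy"])/c["fy"],1]); return d/np.linalg.norm(d)
def plane(c,u,v,z):
    d=ray(c,u,v); return c["C"]+d*(z-c["C"][2])/d[2]
def tri(c1,p1,c2,p2):
    A=0;b=0
    for c,p in((c1,p1),(c2,p2)):
        d=ray(c,*p); M=np.eye(3)-np.outer(d,d); A=A+M; b=b+M@c["C"]
    return np.linalg.solve(A,b)
def proj(c,P): 
    q=c["R"]@np.array(P)+c["tvec"]; return np.array([c["cx"]+c["fx"]*q[0]/q[2],c["cy"]+c["fy"]*q[1]/q[2]])
def crop(c,x,y,w,h,s,name):
    cv2.imwrite("pics/"+name,cv2.resize(c["color"][y:y+h,x:x+w,::-1],None,fx=s,fy=s,interpolation=cv2.INTER_CUBIC))
E
python3 - <<'E'
from h import *
t=cam("top"); s=cam("side")
print(t["C"],s["C"])
crop(t,140,150,240,120,3,"t1.png"); crop(t,370,180,100,130,4,"t2.png")
crop(s,200,140,200,150,4,"s1.png"); crop(s,290,280,180,110,4,"s2.png")
E
```

```text
[ 0.3538837  -0.00334483  1.21687969] [ 0.13300775 -0.61009185  0.60864859]
```

View pics/t1.png

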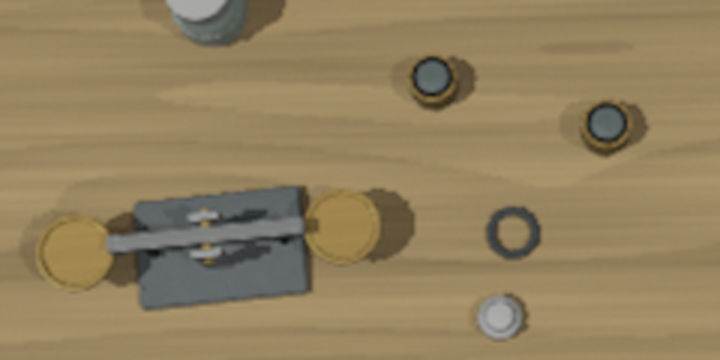

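View pics/t2.png

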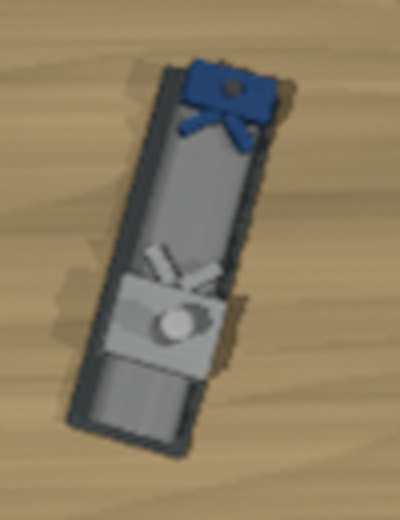

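View pics/s1.png

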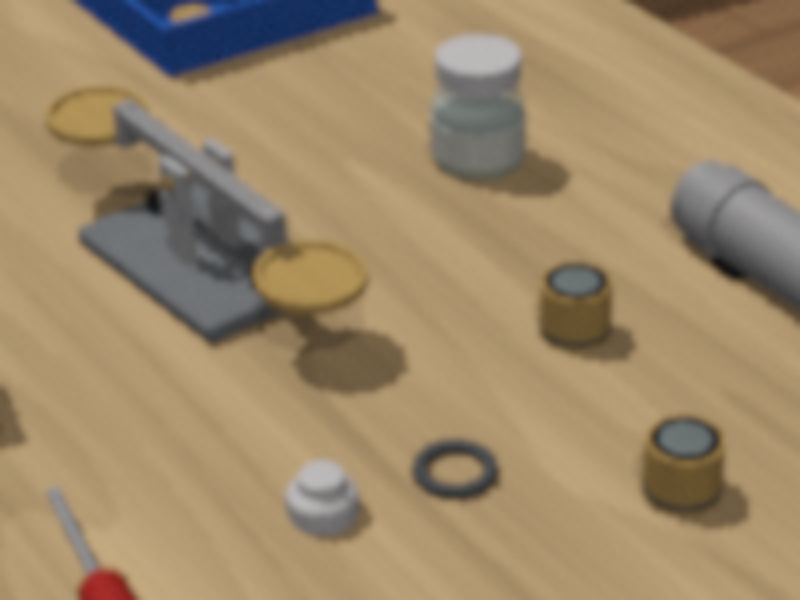

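View pics/s2.png

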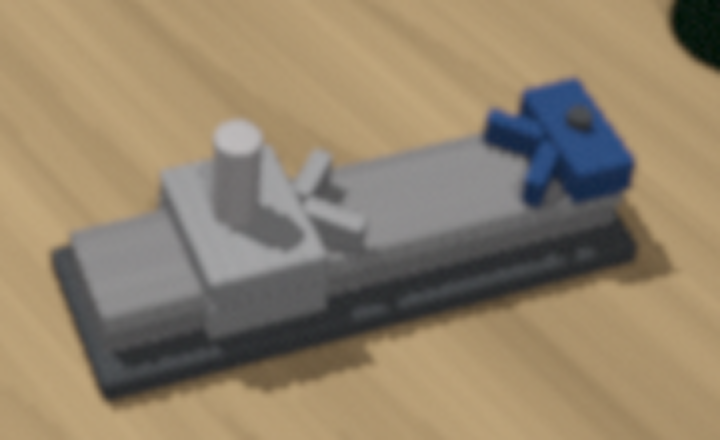

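Run:
```python
from h import *
t=cam("top"); s=cam("side")
hs={k:cv2.cvtColor(c["color"],cv2.COLOR_RGB2HSV) for k,c in(("t",t),("s",s))}
for k,p in (("t",(165,234)),("t",(255,226)),("t",(200,260)),("t",(284,176)),("t",(284,183)),("s",(277,209)),("s",(224,170)),("s",(300,230)),("s",(344,211)),("s",(344,221)),("t",(414,261))): print(k,p,hs[k][p[1],p[0]])
def ell(c,h,box,f,name):
    x,y,w,hh=box; m=np.zeros(h.shape[:2],np.uint8); m[y:y+hh,x:x+w]=f(h[y:y+hh,x:x+w].astype(int))*255
    cs,_=cv2.findContours(m,cv2.RETR_EXTERNAL,cv2.CHAIN_APPROX_NONE); q=max(cs,key=cv2.contourArea)
    e=cv2.fitEllipse(cv2.convexHull(q)); print(name,np.round(e[0],1),np.round(e[1],1)); return e[0]
glass=lambda h:(h[...,1]<75)&(h[...,2]<130)
pan=lambda h:(h[...,1]>135)&(h[...,2]>105)
P={}
for n,bt,bs,f in (("c1",(274,166,22,22),(330,203,28,20),glass),("c2",(330,180,24,22),(358,242,28,18),glass),
   ("panA",(150,220,28,28),(208,160,34,18),pan),("panB",(241,212,28,28),(262,200,32,18),pan)):
    a=ell(t,hs["t"],bt,f,n+"t"); b=ell(s,hs["s"],bs,f,n+"s")
    print(n,"tri",tri(t,a,s,b).round(4),"plane", [plane(c,*q,0.032 if n[0]=="c" else 0.051).round(4) for c,q in((t,a),(s,b))])
```

```text
t (165, 234) [ 20 129 160]
t (255, 226) [ 21 132 157]
t (200, 260) [ 19  96 152]
t (284, 176) [ 82  27 104]
t (284, 183) [ 20 135 134]
s (277, 209) [ 20 130 175]
s (224, 170) [ 20 128 175]
s (300, 230) [ 18 102 123]
s (344, 211) [ 87  20 116]
s (344, 221) [ 19 143 102]
t (414, 261) [ 45   3 169]
c1t [283.5 175.1] [12.1 12.2]
c1s [343.6 209.7] [ 7.7 13.2]
c1 tri [0.6774 0.0668 0.0336] plane [array([0.6774, 0.0671, 0.032 ]), array([0.6793, 0.0685, 0.032 ])]
c2t [341.9 190.4] [11.8 12.6]
c2s [371.  249.2] [ 9.5 14.8]
c2 tri [ 0.638  -0.0672  0.0336] plane [array([ 0.638 , -0.0671,  0.032 ]), array([ 0.6398, -0.0659,  0.032 ])]
panAt [154.5 236.2] [2.8 9.3]Traceback (most recent call last):
  File "<stdin>", line 14, in <module>
  File "<stdin>", line 8, in ell
cv2.error: OpenCV(4.12.0) /io/opencv/modules/imgproc/src/shapedescr.cpp:361: error: (-201:Incorrect size of input array) There should be at least 5 points to fit the ellipse in function 'fitEllipseNoDirect'
```

Run:
```python
from h import *
t=cam("top"); s=cam("side")
hs={k:cv2.cvtColor(c["color"],cv2.COLOR_RGB2HSV) for k,c in(("t",t),("s",s))}
def ell(c,h,box,f,name):
    x,y,w,hh=box; m=np.zeros(h.shape[:2],np.uint8); m[y:y+hh,x:x+w]=f(h[y:y+hh,x:x+w].astype(int))*255
    cs,_=cv2.findContours(m,cv2.RETR_EXTERNAL,cv2.CHAIN_APPROX_NONE); q=max(cs,key=cv2.contourArea)
    e=cv2.fitEllipse(cv2.convexHull(q)); print(name,np.round(e[0],1),np.round(e[1],1)); return e[0]
pan=lambda h:(h[...,1]>117)&(h[...,2]>115)&(h[...,0]<26)
post=lambda h:(h[...,1]<12)&(h[...,2]>158)
for n,bt,bs,f,z in (("panA",(150,218,29,32),(208,158,34,20),pan,.051),("panB",(241,210,30,30),(260,198,34,20),pan,.051),("post",(405,250,20,22),(340,308,18,14),post,.086)):
    a=ell(t,hs["t"],bt,f,n+"t"); b=ell(s,hs["s"],bs,f,n+"s")
    print(n,"tri",tri(t,a,s,b).round(4),"plane", [plane(c,*q,z).round(4) for c,q in((t,a),(s,b))])
# slide axis: bed corners top (crop t2 px/4 + (370,180)); dark base corners
for nm,p,z in (("bedbaseL0",(67,425),0),("bedbaseR0",(187,460),0),("baseL1",(163,68),0),):
    print(nm,plane(t,370+p[0]/4,180+p[1]/4,z).round(4))
for nm,p,z in (("bed edge near L",(90,420),.03),("bed near R",(172,443),.03),("farL",(172,118),.03),("farR",(250,150),.03),("carr blockL back",(103,348),.046),("R back",(210,378),.046),("Lfront",(122,272),.046),("Rfront",(230,300),.046)):
    print(nm,plane(t,370+p[0]/4,180+p[1]/4,z).round(4))
for nm,p,z in (("jawtop corners",(193,58),.05),("",(278,75),.05),("",(183,100),.05),("",(270,123),.05)):
    print(nm,plane(t,370+p[0]/4,180+p[1]/4,z).round(4))
```

```text
panAt [164.6 233.6] [24.8 25.6]
panAs [223.3 168.6] [14.  23.8]
panA tri [0.5426 0.3345 0.0517] plane [array([0.5429, 0.3346, 0.051 ]), array([0.543 , 0.3357, 0.051 ])]
panBt [253.7 224.9] [24.5 25.9]
panBs [277.3 208.6] [17.3 28. ]
panB tri [0.56   0.1348 0.0447] plane [array([0.5584, 0.1343, 0.051 ]), array([0.5558, 0.1263, 0.051 ])]
postt [413.7 260.7] [5.8 6.5]
posts [349.1 314.4] [ 7.  10.5]
post tri [ 0.4672 -0.2148  0.0857] plane [array([ 0.4664, -0.2143,  0.086 ]), array([ 0.4678, -0.2153,  0.086 ])]
bedbaseL0 [ 0.4173 -0.1655  0.    ]
bedbaseR0 [ 0.3959 -0.2334  0.    ]
baseL1 [ 0.626 -0.231  0.   ]
bed edge near L [ 0.4183 -0.1745  0.03  ]
bed near R [ 0.4045 -0.2198  0.03  ]
farL [ 0.5899 -0.2291  0.03  ]
farR [ 0.5703 -0.2727  0.03  ]
carr blockL back [ 0.4572 -0.1812  0.046 ]
R back [ 0.4393 -0.2397  0.046 ]
Lfront [ 0.4995 -0.1937  0.046 ]
Rfront [ 0.4825 -0.2532  0.046 ]
jawtop corners [ 0.6203 -0.2389  0.05  ]
 [ 0.6094 -0.2864  0.05  ]
 [ 0.5961 -0.232   0.05  ]
 [ 0.5818 -0.2803  0.05  ]
```

```bash
cat >> h.py <<'E'
from scipy.spatial.transform import Rotation as Ro
def go(x,y,z,th=None):
    o=bot.get_obs(); R=Ro.from_quat(o["tool_rot"]); M=R.as_matrix()
    cur=np.degrees(np.arctan2(M[1,2],M[0,2])); 
    if th is None: th=cur
    t=np.radians(th); c,s=np.cos(t),np.sin(t)
    D=np.array([[s,0,c],[-c,0,s],[0,-1,0]])
    print("clk",round(o["clock"],2),"pos",o["eef_pos"].round(4),"jaw",cur.round(1),"tilt",M[2,1].round(4),"f",o["ft_force"].round(2),"w",round(o["grip_width"],4),"q",np.round(o["joint_pos"],2))
    print("SHIFT",((M.T@(np.array([x,y,z])-o["eef_pos"]))/.025).round(3),"TURN",(np.degrees(Ro.from_matrix(M.T@D).as_rotvec())/10).round(3))
E
python3 -c "
from h import *
go(.678,.067,.12,4.9); go(.678,.067,.12,184.9)"
```

```text
clk 0.4 pos [0.1279 0.4833 0.2311] jaw 75.2 tilt -1.0 f [-0.13  0.59  0.83] w 0.0849 q [1.31 0.24 0.   1.34 0.   1.57]
SHIFT [ 25.531   4.45  -10.465] TURN [2.000e-03 7.028e+00 1.000e-03]
clk 0.4 pos [0.1279 0.4833 0.2311] jaw 75.2 tilt -1.0 f [-0.13  0.59  0.83] w 0.0849 q [1.31 0.24 0.   1.34 0.   1.57]
SHIFT [ 25.531   4.45  -10.465] TURN [ 1.0000e-03 -1.0972e+01 -2.0000e-03]
```

```bash
python3 -m handwheel '[[2.4,0.4,-1,0,0.7,0],[4.8,0.8,-2,0,1.6,0],[7.2,1.2,-3,0,2.5,0],[9.6,1.6,-4,0,3.4,0],[12,2,-5,0,4.2,0]]' 1; python3 -c "
from h import *
go(.678,.067,.12,4.9)"
```

```text
clock: 1.02
eef_pos: [0.3747, 0.2943, 0.1838]
tool_rot: [-0.621, 0.338, -0.338, 0.622]
ft_force: [-0.6, 1.5, -0.9]
grip_width: 0.0853
clk 1.02 pos [0.3747 0.2943 0.1838] jaw 32.9 tilt -1.0 f [-0.58  1.51 -0.86] w 0.0853 q [ 0.67  0.22 -0.15  1.2   0.    1.66]
SHIFT [14.228  2.554  5.241] TURN [-0.006  2.802 -0.003]
```

```bash
python3 -m handwheel '[[2.4,0.4,1,0,0.6,0],[4.8,0.8,2,0,1.2,0],[7.2,1.2,3,0,1.8,0],[9.6,1.6,4,0,2.3,0],[12,2,5,0,2.8,0]]'; python3 -c "
from h import *
go(.678,.067,.08,4.9)"
```

```text
clock: 1.65
eef_pos: [0.6302, 0.1206, 0.136]
tool_rot: [-0.521, 0.478, -0.478, 0.521]
ft_force: [0.9, 1.7, 1.6]
grip_width: 0.0857
clk 1.65 pos [0.6302 0.1206 0.136 ] jaw 5.0 tilt -1.0 f [0.86 1.73 1.6 ] w 0.0857 q [0.19 0.57 0.25 1.25 0.   1.67]
SHIFT [2.302 2.239 1.716] TURN [-0.002  0.01  -0.002]
```

```bash
python3 -m handwheel '[[1,1,0.8,0,0,0],[2.2,1.7,1.6,0,0,0],[2.2,2.2,1.6,0,0,0],[2.2,2.2,1.6,0,0,0],[2.2,2.2,1.6,0,0,0]]'; python3 -c "
from h import *
go(.678,.067,.010,4.9)
t=cam('top');s=cam('side');crop(t,220,100,150,120,4,'t3.png');crop(s,300,120,130,140,4,'s3.png')"
```

```text
clock: 2.28
eef_pos: [0.6732, 0.0719, 0.0821]
tool_rot: [-0.522, 0.476, -0.477, 0.523]
ft_force: [-0.0, -0.2, -0.5]
grip_width: 0.0852
clk 2.27 pos [0.6732 0.0719 0.0821] jaw 5.3 tilt -1.0 f [-0.01 -0.17 -0.47] w 0.0852 q [0.11 0.68 0.3  1.19 0.   1.59]
SHIFT [0.214 2.884 0.171] TURN [-0.004  0.036 -0.001]
```

View pics/s3.png

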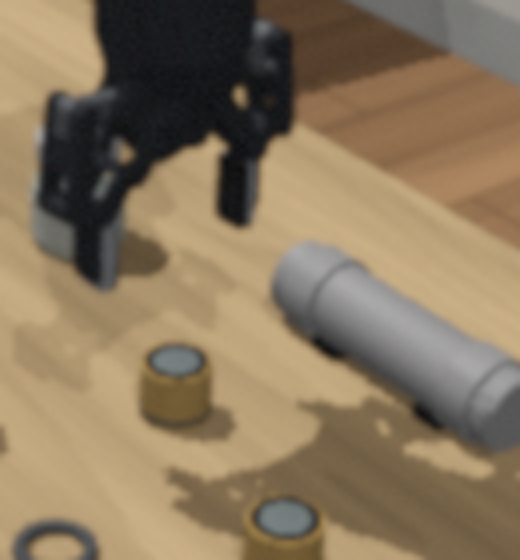

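View pics/t3.png

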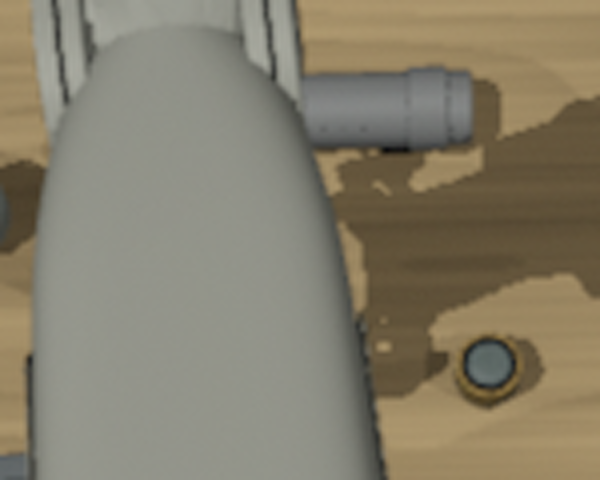

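The side crop shows the open gripper above cell 1, with its tips at about px (326,190) and (359,174). The tube behind is clear, and the arm hides the cell in the top view.

```bash
python3 -c "
from h import *
s=cam('side'); t=cam('top')
print(proj(s,(.6732,.0719,.0821)),proj(s,(.6732,.0719,.095)),proj(s,(.678,.067,.032)))
for dx in(-.05,.05): print(proj(s,(.6732+dx,.0719,.095)))
"
```

```text
[340.83495464 189.08094122] [341.00243185 183.50951926] [343.49924505 210.26003363]
[320.57871956 191.12183857]
[360.47167479 176.25294945]
```

```bash
python3 -m handwheel '[[0.2,1,0.2,0,0,0],[0.2,2,0.2,0,0,0],[0.2,2.7,0.2,0,0,0],[0.2,2.9,0.2,0,0,0],[0.2,2.9,0.2,0,0,0]]' && python3 -m handwheel '[[0,0,0,0,0,0],[0,0,0,0,0,0],[0,0,0,0,0,0],[0,0,0,0,0,0],[0,0,0,0,0,0]]' -1;python3 -c "
from h import *
go(.678,.067,.010,4.9)
s=cam('side');crop(s,280,120,150,140,4,'s4.png')"
```

```text
clock: 3.1
eef_pos: [0.6789, 0.0664, 0.009]
tool_rot: [-0.522, 0.477, -0.477, 0.522]
ft_force: [-0.1, 0.5, -0.1]
grip_width: 0.0851
clock: 3.72
eef_pos: [0.6796, 0.0663, 0.0099]
tool_rot: [-0.522, 0.476, -0.477, 0.523]
ft_force: [0.5, 1.3, 4.9]
grip_width: 0.0361
clk 3.73 pos [0.6796 0.0663 0.0099] jaw 5.2 tilt -1.0 f [0.55 1.34 4.85] w 0.0361 q [0.1  0.75 0.24 1.05 0.   1.58]
SHIFT [-0.036 -0.005 -0.063] TURN [-0.012  0.027 -0.   ]
```

View pics/s4.png

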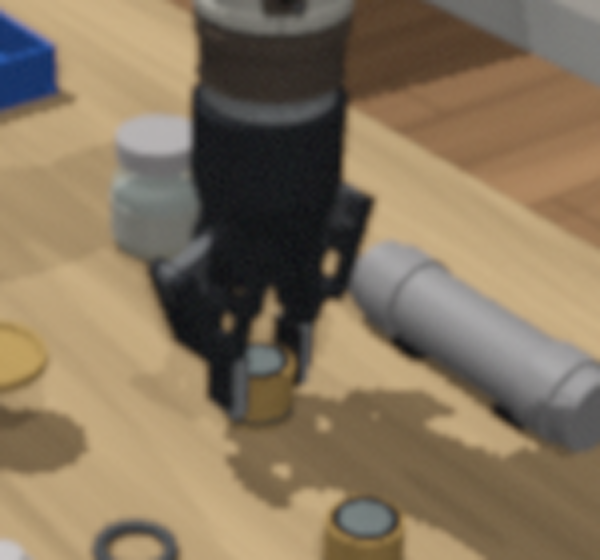

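```bash
python3 -m handwheel '[[0,-0.5,0,0,0,0],[0,-1.5,0,0,0,0],[0,-3,0,0,0,0],[0,-4,0,0,0,0],[0,-4,0,0,0,0]]';python3 -c "
from h import *
go(.559,.1345,.110,4.9)
s=cam('side');crop(s,200,80,200,140,4,'s5.png')"
```

```text
clock: 4.4
eef_pos: [0.6804, 0.0664, 0.1115]
tool_rot: [-0.521, 0.476, -0.478, 0.523]
ft_force: [-0.1, 0.8, -1.1]
grip_width: 0.0358
clk 4.4 pos [0.6804 0.0664 0.1115] jaw 5.2 tilt -1.0 f [-0.08  0.82 -1.14] w 0.0358 q [ 0.1   0.67  0.36  1.26 -0.    1.58]
SHIFT [-3.152  0.037 -4.59 ] TURN [-0.028  0.027 -0.   ]
```

View pics/s5.png

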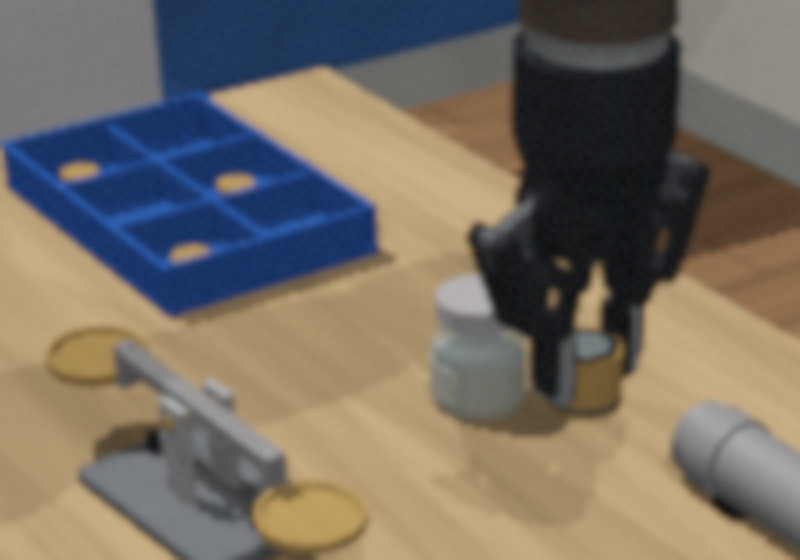

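The cell is held upright in the side crop, with its glass at px (348,167). Next I check its offset in the hand and move over the near pan.

```bash
python3 -m handwheel '[[-1,0,-1.2,0,0,0],[-2,0,-2.5,0,0,0],[-3,0,-3.8,0,0,0],[-3.2,0,-4.6,0,0,0],[-3.2,0,-4.6,0,0,0]]';python3 -c "
from h import *
s=cam('side');print(plane(s,348.25,167,.1335))
go(.559,.1345,.070,4.9)
crop(s,200,120,150,110,5,'s6.png')"
```

```text
clock: 5.08
eef_pos: [0.5542, 0.1356, 0.1069]
tool_rot: [0.524, -0.478, 0.476, -0.521]
ft_force: [0.2, 0.3, -1.3]
grip_width: 0.036
[0.68232198 0.06233079 0.1335    ]
clk 5.12 pos [0.5558 0.1354 0.1073] jaw 5.2 tilt -1.0 f [-0.42 -0.29 -0.79] w 0.0362 q [ 0.24  0.46 -0.01  1.1  -0.    1.72]
SHIFT [0.047 1.492 0.128] TURN [0.016 0.031 0.004]
```

View pics/s6.png

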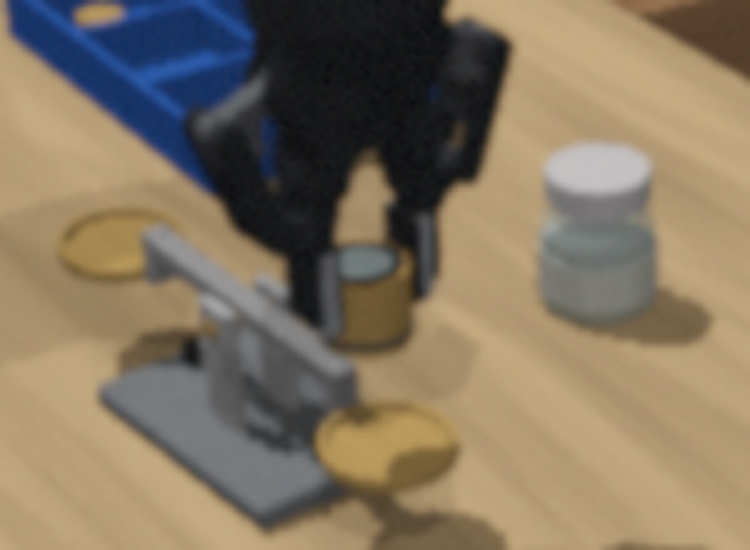

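Run:
```python
from h import *
s=cam('side');t=cam('top');o=bot.get_obs();p=o["eef_pos"];print(p)
h=cv2.cvtColor(s["color"],cv2.COLOR_RGB2HSV).astype(int)
m=np.zeros((480,640),np.uint8); x,y=264,166
m[y:y+12,x:x+18]=((h[...,1]<90)&(h[...,2]>85))[y:y+12,x:x+18]*255
print(cv2.moments(m,True)["m00"], (lambda M:(M["m10"]/M["m00"],M["m01"]/M["m00"]))(cv2.moments(m,True)))
print(h[172,274],h[172,270])
M=cv2.moments(m,True);u,v=M["m10"]/M["m00"],M["m01"]/M["m00"]
print(plane(s,u,v,p[2]+.022), proj(s,p+[0,0,.022]))
crop(t,190,170,130,110,5,'t6.png')
```

```text
[0.55741118 0.13519812 0.10793291]
66.0 (272.8939393939394, 171.12121212121212)
[ 87  19 122] [ 87  21 122]
[0.55782393 0.13811373 0.12993291] [273.50327188 171.79376694]
```

View pics/t6.png

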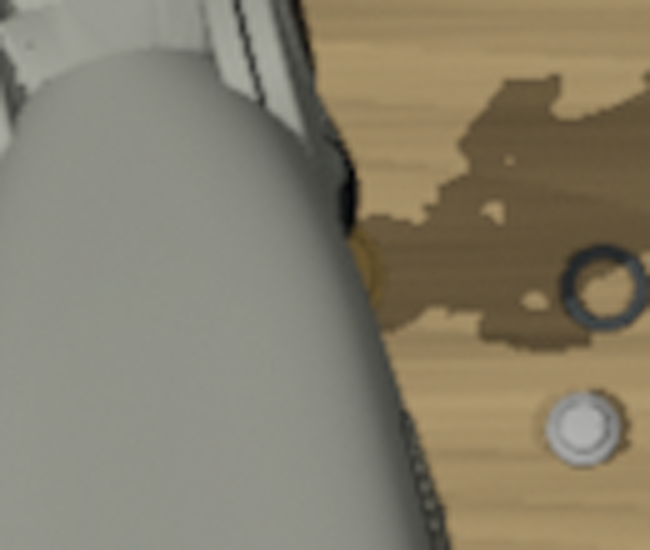

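```bash
python3 -m handwheel '[[0,0.5,0,0,0,0],[0,1,0,0,0,0],[0,1.5,0,0,0,0],[0,1.6,0,0,0,0],[0,1.6,0,0,0,0]]';python3 -c "
from h import *
s=cam('side');
go(.559,.1345,.058,4.9)
crop(s,220,140,120,100,6,'s7.png')"
```

```text
clock: 5.85
eef_pos: [0.557, 0.1355, 0.0684]
tool_rot: [0.522, -0.477, 0.477, -0.522]
ft_force: [-0.5, -0.1, -0.9]
grip_width: 0.0362
clk 5.9 pos [0.5573 0.1356 0.0689] jaw 5.2 tilt -1.0 f [ 0.22  0.29 -0.61] w 0.0363 q [ 0.24  0.5  -0.06  1.01  0.    1.72]
SHIFT [0.049 0.437 0.062] TURN [-0.002  0.027 -0.   ]
```

View pics/s7.png

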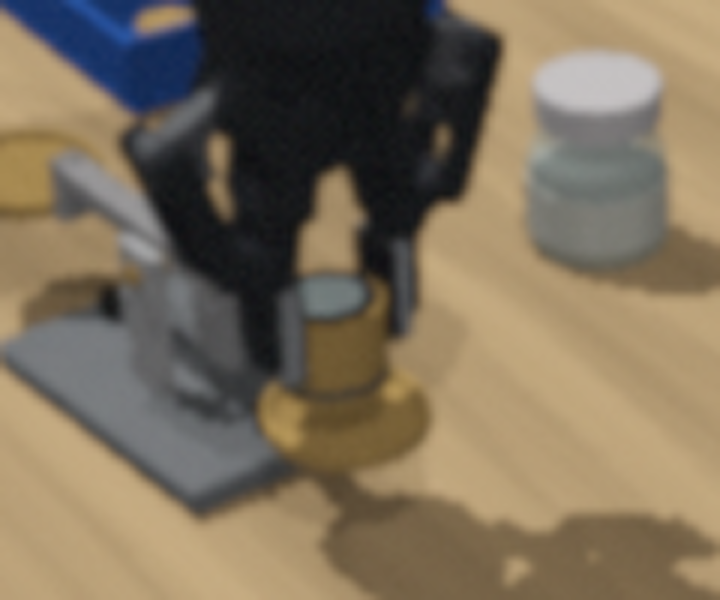

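```bash
python3 -m handwheel '[[0,0.1,0.06,0,0,0],[0,0.2,0.06,0,0,0],[0,0.3,0.06,0,0,0],[0,0.4,0.06,0,0,0],[0,0.5,0.06,0,0,0]]'; python3 -m handwheel '[[0,0.05,0,0,0,0],[0,0.1,0,0,0,0],[0,0.15,0,0,0,0],[0,0.2,0,0,0,0],[0,0.2,0,0,0,0]]';python3 -c "
from h import *
s=cam('side');
go(.559,.1345,.05,4.9)
crop(s,200,140,140,100,5,'s8.png')"
```

```text
clock: 6.52
eef_pos: [0.5585, 0.1356, 0.0561]
tool_rot: [0.522, -0.477, 0.477, -0.522]
ft_force: [0.4, -0.0, -1.8]
grip_width: 0.0361
clock: 7.15
eef_pos: [0.5586, 0.1357, 0.0514]
tool_rot: [-0.522, 0.477, -0.477, 0.522]
ft_force: [-0.6, 0.0, -1.3]
grip_width: 0.0361
clk 7.2 pos [0.5587 0.1356 0.0514] jaw 5.2 tilt -1.0 f [0.1  0.69 0.43] w 0.036 q [ 0.24  0.52 -0.07  0.98 -0.    1.72]
SHIFT [0.047 0.056 0.01 ] TURN [-0.001  0.027 -0.   ]
```

View pics/s8.png

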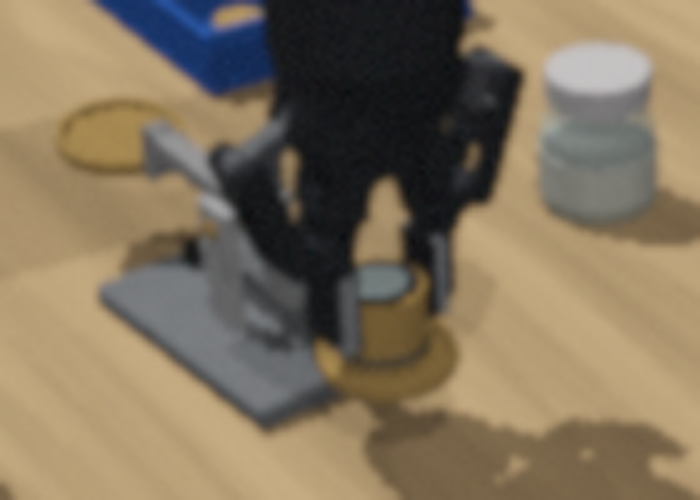

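```bash
python3 -m handwheel '[[0,0.05,0,0,0,0],[0,0.05,0,0,0,0],[0,0.05,0,0,0,0],[0,0.05,0,0,0,0],[0,0.05,0,0,0,0]]';python3 -c "
from h import *
s=cam('side');
go(.559,.1345,.05,4.9)
crop(s,200,140,140,100,5,'s9.png')"
```

```text
clock: 7.82
eef_pos: [0.5587, 0.1355, 0.051]
tool_rot: [-0.522, 0.477, -0.477, 0.522]
ft_force: [-2.7, -0.9, 5.6]
grip_width: 0.036
clk 7.88 pos [0.5588 0.1355 0.051 ] jaw 5.2 tilt -1.0 f [-1.52 -0.91  5.52] w 0.0363 q [ 0.24  0.52 -0.07  0.98 -0.    1.72]
SHIFT [0.043 0.042 0.006] TURN [-0.005  0.027  0.   ]
```

View pics/s9.png

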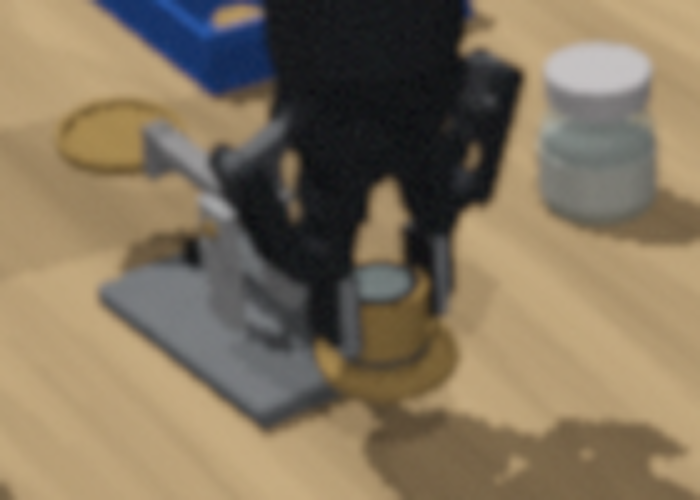

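```bash
python3 -m handwheel '[[0,-0.03,0,0,0,0],[0,-0.03,0,0,0,0],[0,-0.03,0,0,0,0],[0,-0.03,0,0,0,0],[0,-0.03,0,0,0,0]]' 0.2;python3 -c "
from h import *
s=cam('side');
go(.559,.1345,.05,4.9)
crop(s,200,140,140,100,5,'s10.png')"
```

```text
clock: 8.5
eef_pos: [0.5585, 0.1356, 0.0506]
tool_rot: [0.522, -0.477, 0.477, -0.522]
ft_force: [0.1, -0.2, -0.5]
grip_width: 0.0511
clk 8.55 pos [0.5586 0.1356 0.0507] jaw 5.2 tilt -1.0 f [-0.29 -0.12  0.39] w 0.0515 q [ 0.24  0.52 -0.07  0.98 -0.    1.72]
SHIFT [0.047 0.028 0.013] TURN [0.001 0.027 0.   ]
```

View pics/s10.png

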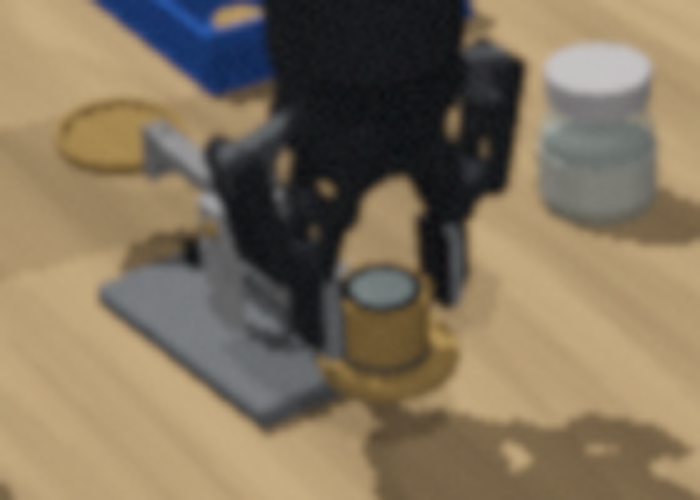

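The cell stands flat in the near pan and is free of the pads. I raise the arm and go to cell 2.

```bash
python3 -m handwheel '[[0,-0.5,0,0,0,0],[0,-1.5,0,0,0,0],[0,-2.5,0,0,0,0],[0,-3,0,0,0,0],[0,-3,0,0,0,0]]' 0.2;python3 -c "
from h import *
s=cam('side');
go(.639,-.0665,.08,4.9)"
```

```text
clock: 9.18
eef_pos: [0.5594, 0.1359, 0.1271]
tool_rot: [-0.521, 0.476, -0.477, 0.523]
ft_force: [0.9, -0.3, -0.8]
grip_width: 0.051
clk 9.22 pos [0.5586 0.1357 0.126 ] jaw 5.2 tilt -1.0 f [-0.37 -0.19  0.14] w 0.0512 q [0.24 0.45 0.03 1.15 0.   1.72]
SHIFT [8.344 1.839 2.472] TURN [-0.003  0.027 -0.001]
```

```bash
python3 -m handwheel '[[2,0,0.6,0,0,0],[4,0,1.2,0,0,0],[6,0.7,1.9,0,0,0],[8,1.4,2.4,0,0,0],[8.35,1.85,2.47,0,0,0]]' 1 ; python3 -m handwheel '[[0,0,0,0,0,0],[0,0,0,0,0,0],[0,0.5,0,0,0,0],[0,1,0,0,0,0],[0,1.4,0,0,0,0]]' ;python3 -c "
from h import *
s=cam('side');
go(.639,-.0665,.01,4.9)
crop(s,300,160,140,120,5,'s11.png')"
```

```text
clock: 9.85
eef_pos: [0.6382, -0.0701, 0.0766]
tool_rot: [0.522, -0.479, 0.477, -0.52]
ft_force: [-0.7, 0.6, -0.6]
grip_width: 0.0852
clock: 10.48
eef_pos: [0.6383, -0.066, 0.0433]
tool_rot: [0.523, -0.477, 0.476, -0.522]
ft_force: [0.5, -0.1, -0.0]
grip_width: 0.0854
clk 10.53 pos [ 0.6374 -0.0661  0.0418] jaw 5.2 tilt -1.0 f [-0.44  0.06 -1.49] w 0.0853 q [-0.1   0.65  0.13  1.06  0.    1.38]
SHIFT [0.024 1.272 0.067] TURN [ 0.02   0.031 -0.004]
```

View pics/s11.png

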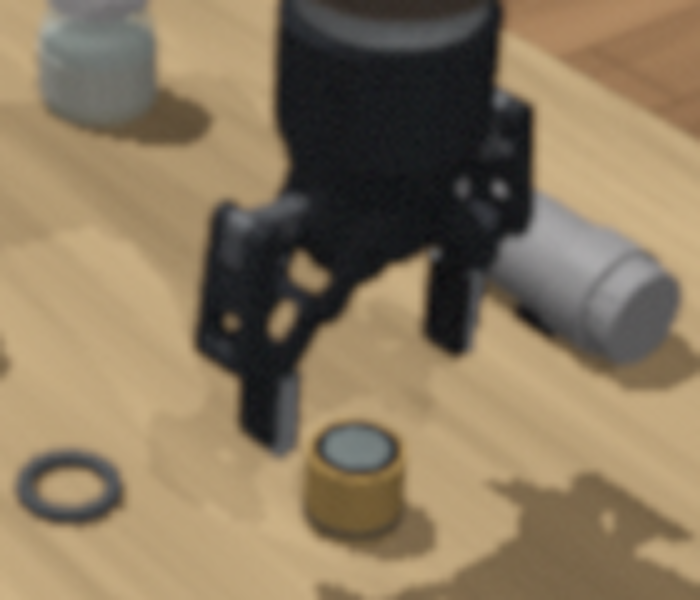

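```bash
python3 -m handwheel '[[0,0.5,0.06,0,0,0],[0,1,0.06,0,0,0],[0,1.25,0.06,0,0,0],[0,1.25,0.06,0,0,0],[0,1.25,0.06,0,0,0]]' ; python3 -m handwheel '[[0,0,0,0,0,0],[0,0,0,0,0,0],[0,0,0,0,0,0],[0,0,0,0,0,0],[0,0,0,0,0,0]]' -1 ;python3 -m handwheel '[[0,-0.5,0,0,0,0],[0,-1.5,0,0,0,0],[0,-3,0,0,0,0],[0,-4,0,0,0,0],[0,-4,0,0,0,0]]'; python3 -c "
from h import *
s=cam('side'); t=cam('top')
go(.5435,.3345,.11,4.9)
crop(s,200,120,210,150,3.5,'s12.png')
crop(t,140,170,200,150,3.5,'t12.png')"
```

```text
clock: 11.15
eef_pos: [0.6408, -0.0666, 0.0136]
tool_rot: [-0.522, 0.477, -0.477, 0.522]
ft_force: [0.7, 0.4, 0.4]
grip_width: 0.0854
clock: 11.78
eef_pos: [0.6409, -0.0666, 0.014]
tool_rot: [-0.522, 0.477, -0.477, 0.522]
ft_force: [-0.2, 0.4, 4.4]
grip_width: 0.0359
clock: 12.4
eef_pos: [0.6421, -0.0667, 0.116]
tool_rot: [-0.521, 0.475, -0.478, 0.523]
ft_force: [-0.4, 0.6, -2.2]
grip_width: 0.0361
clk 12.5 pos [ 0.6398 -0.0665  0.1124] jaw 5.2 tilt -1.0 f [-0.1   0.56 -1.75] w 0.0359 q [-0.1   0.59  0.23  1.21 -0.    1.38]
SHIFT [-16.322   0.105  -2.389] TURN [ 0.007  0.027 -0.001]
```

View pics/s12.png

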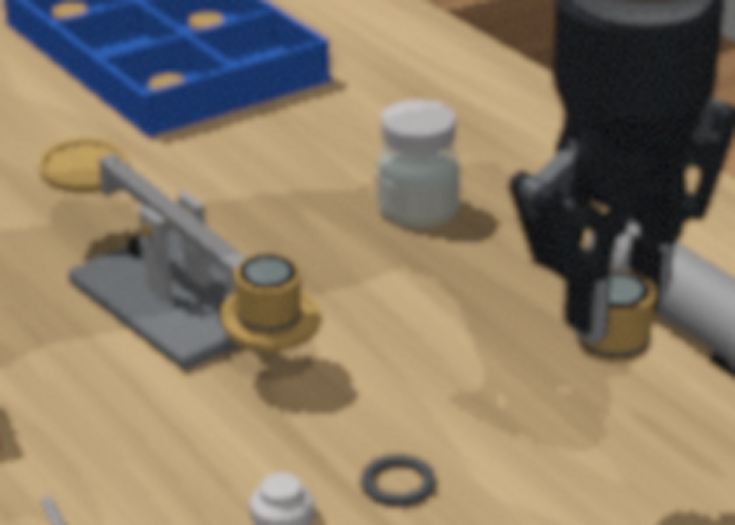

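View pics/t12.png

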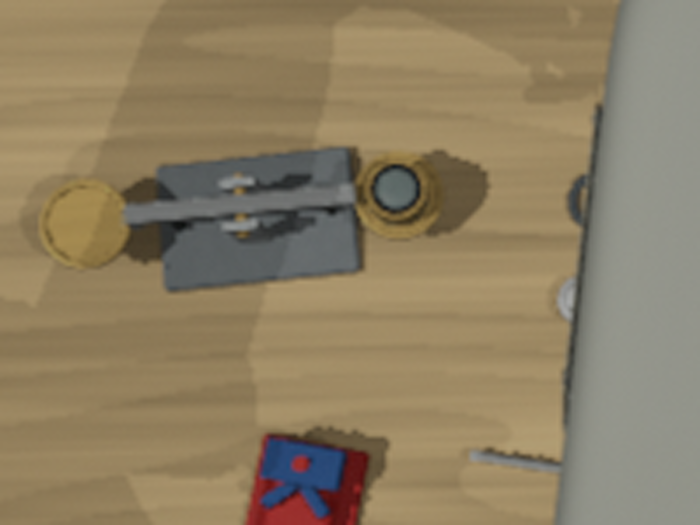

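The side and top views show cell 1 upright and centred in the near pan, which is down at side px (277,200). Cell 2 is held upright with its underside 14 mm below the TCP, and the far pan is up.

```bash
python3 - <<'E'
from h import *
t=cam("top"); s=cam("side")
def ell(c,box):
    h=cv2.cvtColor(c["color"],cv2.COLOR_RGB2HSV).astype(int)
    x,y,w,hh=box; m=np.zeros(h.shape[:2],np.uint8); g=(h[...,1]>117)&(h[...,2]>105)&(h[...,0]<26); m[y:y+hh,x:x+w]=g[y:y+hh,x:x+w]*255
    cs,_=cv2.findContours(m,cv2.RETR_EXTERNAL,cv2.CHAIN_APPROX_NONE); q=max(cs,key=cv2.contourArea)
    e=cv2.fitEllipse(cv2.convexHull(q)); print(np.round(e[0],1),np.round(e[1],1)); return e[0]
a=ell(t,(148,218,29,32)); b=ell(s,(208,156,34,20)); print(tri(t,a,s,b))
E
python3 -m handwheel '[[-2,-0.4,-0.3,0,0,0],[-4,-0.4,-0.6,0,0,0],[-6,-0.4,-0.9,0,0,0],[-8,-0.4,-1.2,0,0,0],[-10,-0.4,-1.5,0,0,0]]';  python3 -m handwheel '[[-2,0,-0.3,0,0,0],[-4,0,-0.6,0,0,0],[-6,0,-0.9,0,0,0],[-6.3,0,-0.9,0,0,0],[-6.3,0,-0.9,0,0,0]]'; python3 -c "
from h import *
go(.5435,.3345,.08,4.9)"
```

```text
[163.9 233.4] [25.  25.6]
[222.9 166.9] [14.4 23.3]
[0.54238709 0.3348811  0.05593317]
clock: 13.22
eef_pos: [0.579, 0.1802, 0.1215]
tool_rot: [0.523, -0.478, 0.476, -0.521]
ft_force: [0.7, -0.0, -2.6]
grip_width: 0.0358
clock: 13.85
eef_pos: [0.543, 0.3338, 0.1217]
tool_rot: [0.523, -0.477, 0.477, -0.521]
ft_force: [-0.2, -0.6, -0.8]
grip_width: 0.0359
clk 13.85 pos [0.543  0.3338 0.1217] jaw 5.2 tilt -1.0 f [-0.23 -0.64 -0.82] w 0.0359 q [ 0.55  0.58  0.22  1.22 -0.    2.03]
SHIFT [-0.028  1.668  0.026] TURN [0.013 0.034 0.01 ]
```

```bash
python3 -m handwheel '[[0,0.5,0,0,0,0],[0,1,0,0,0,0],[0,1.4,0,0,0,0],[0,1.5,0,0,0,0],[0,1.5,0,0,0,0]]';  python3 -c "
from h import *
go(.5435,.3345,.064,4.9)
s=cam('side');crop(s,180,110,140,110,5,'s13.png')"
```

```text
clock: 14.48
eef_pos: [0.5439, 0.3337, 0.0856]
tool_rot: [0.522, -0.477, 0.477, -0.522]
ft_force: [0.0, -0.8, -1.1]
grip_width: 0.036
clk 14.47 pos [0.5439 0.3337 0.0856] jaw 5.2 tilt -1.0 f [ 0.01 -0.77 -1.09] w 0.036 q [0.55 0.6  0.17 1.14 0.   2.03]
SHIFT [-0.035  0.863 -0.014] TURN [0.002 0.026 0.001]
```

View pics/s13.png

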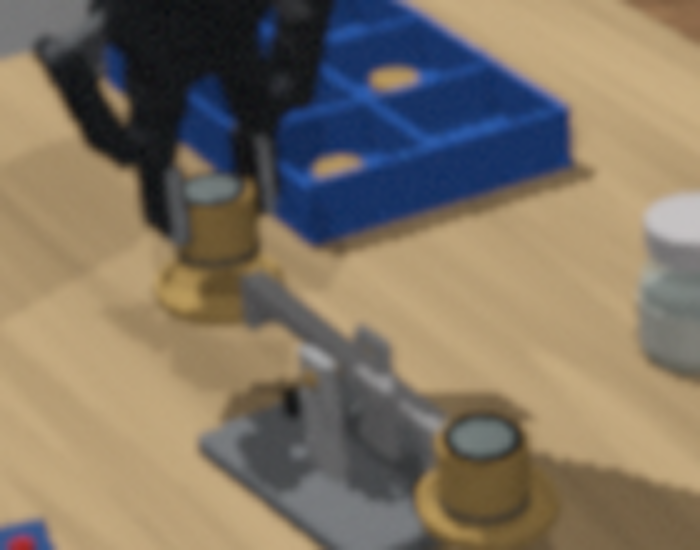

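```bash
python3 -m handwheel '[[0,0.15,0,0,0,0],[0,0.3,0,0,0,0],[0,0.45,0,0,0,0],[0,0.6,0,0,0,0],[0,0.7,0,0,0,0]]'; python3 -m handwheel '[[0,0.05,0,0,0,0],[0,0.1,0,0,0,0],[0,0.15,0,0,0,0],[0,0.15,0,0,0,0],[0,0.15,0,0,0,0]]';  python3 -c "
from h import *
go(.5435,.3345,.064,4.9)
s=cam('side');crop(s,180,110,140,110,5,'s14.png')"
```

```text
clock: 15.15
eef_pos: [0.5439, 0.3338, 0.0681]
tool_rot: [0.522, -0.477, 0.477, -0.522]
ft_force: [0.1, -0.9, -0.6]
grip_width: 0.0361
clock: 15.78
eef_pos: [0.544, 0.3339, 0.0646]
tool_rot: [-0.522, 0.477, -0.477, 0.522]
ft_force: [-0.4, -0.9, -0.3]
grip_width: 0.0358
clk 15.78 pos [0.544  0.3339 0.0646] jaw 5.2 tilt -1.0 f [-0.43 -0.95 -0.32] w 0.0358 q [ 0.55  0.62  0.14  1.09 -0.    2.03]
SHIFT [-0.026  0.025 -0.018] TURN [-0.001  0.027 -0.   ]
```

View pics/s14.png

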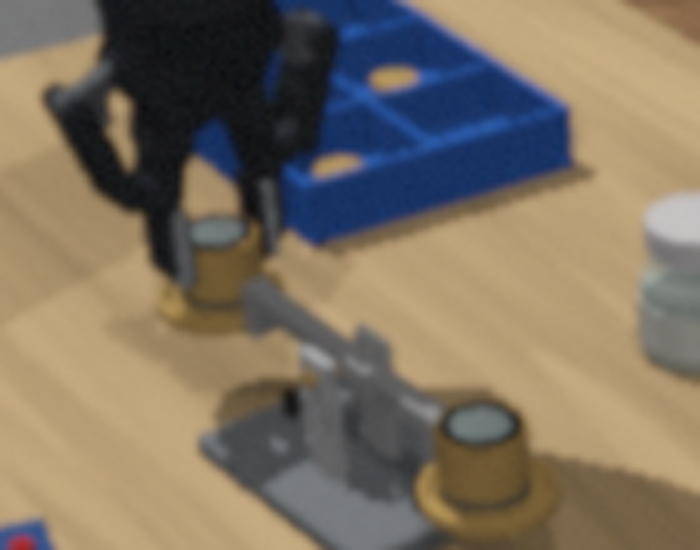

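The far pan has gone down slightly and the near cell has risen, from crop row 437 to 425, so cell 2 bears on its pan. I release it.

```bash
python3 -m handwheel '[[0,0,0,0,0,0],[0,0,0,0,0,0],[0,0,0,0,0,0],[0,0,0,0,0,0],[0,0,0,0,0,0]]' 0.2;  python3 -c "
from h import *
go(.5435,.3345,.064,4.9)
s=cam('side');crop(s,180,110,140,110,5,'s15.png')"
```

```text
clock: 16.45
eef_pos: [0.5439, 0.3339, 0.0645]
tool_rot: [-0.522, 0.477, -0.477, 0.522]
ft_force: [-0.8, -0.2, 0.1]
grip_width: 0.0511
clk 16.45 pos [0.5439 0.3339 0.0645] jaw 5.2 tilt -1.0 f [-0.77 -0.22  0.12] w 0.0511 q [0.55 0.62 0.14 1.09 0.   2.03]
SHIFT [-0.026  0.022 -0.014] TURN [-0.     0.027 -0.   ]
```

View pics/s15.png

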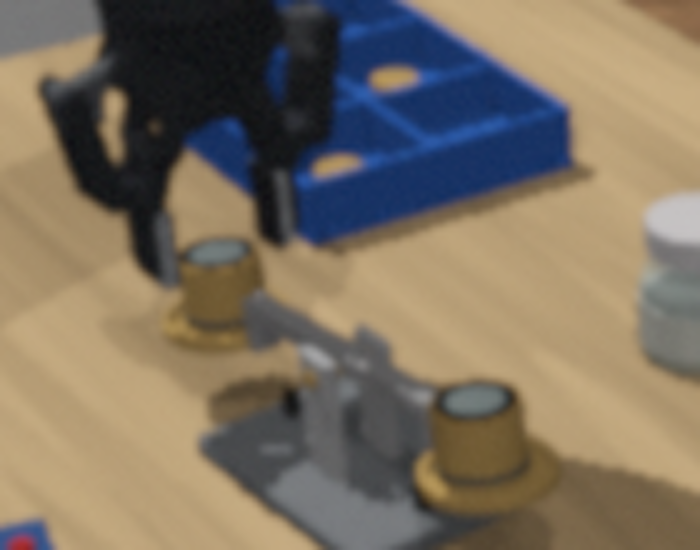

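Cell 2's side is going down. I back straight up and let the beam settle before concluding.

```bash
python3 -m handwheel '[[0,-0.3,0,0,0,0],[0,-0.8,0,0,0,0],[0,-1.2,0,0,0,0],[0,-1.6,0,0,0,0],[0,-1.6,0,0,0,0]]'; python3 -m handwheel '[[0,0,0,0,0,0],[0,0,0,0,0,0],[0,0,0,0,0,0],[0,0,0,0,0,0],[0,0,0,0,0,0]]'; python3 -c "
from h import *
go(.5435,.3345,.064,4.9)
s=cam('side');crop(s,180,110,140,110,5,'s16.png')
h=cv2.cvtColor(s['color'],cv2.COLOR_RGB2HSV).astype(int)
g=((h[...,1]<75)&(h[...,2]<140)).astype(np.uint8)*255
for n,(x,y,w,hh),z in(('A',(215,157,18,9),.064+.008),('B',(266,184,20,12),.08)):
    m=np.zeros_like(g);m[y:y+hh,x:x+w]=g[y:y+hh,x:x+w];M=cv2.moments(m,True);u,v=M['m10']/M['m00'],M['m01']/M['m00'];print(n,M['m00'],u,v)
for zz in(.072,.080,.088): print(zz,proj(s,(.5435,.3345,zz)),proj(s,(.559,.1345,zz)))
"
```

```text
clock: 17.12
eef_pos: [0.5447, 0.3344, 0.1061]
tool_rot: [-0.521, 0.477, -0.477, 0.523]
ft_force: [0.6, 0.5, 0.4]
grip_width: 0.051
clock: 17.75
eef_pos: [0.5439, 0.3339, 0.1044]
tool_rot: [0.522, -0.477, 0.477, -0.522]
ft_force: [0.9, -0.2, -0.6]
grip_width: 0.0513
clk 17.75 pos [0.5439 0.3339 0.1044] jaw 5.2 tilt -1.0 f [ 0.92 -0.23 -0.61] w 0.0513 q [0.55 0.59 0.2  1.18 0.   2.03]
SHIFT [-0.027  1.615 -0.012] TURN [0.001 0.027 0.001]
A 56.0 223.07142857142858 160.03571428571428
B 87.0 274.2068965517241 189.5977011494253
0.072 [222.7287718  160.37909197] [275.95188316 197.35279097]
0.08 [222.31549496 157.15521371] [275.74450327 193.91729649]
0.088 [221.89865826 153.90356578] [275.53512029 190.44861863]
```

View pics/s16.png

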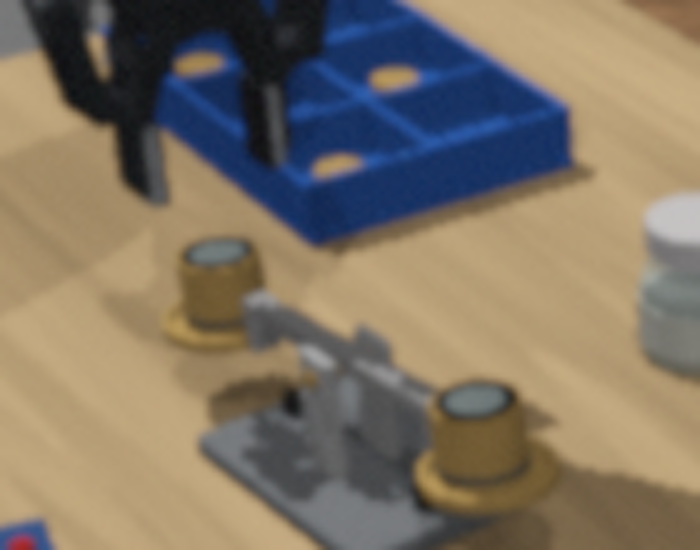

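The beam has settled with cell 2's side down (glass at z about 0.072) and cell 1's side up (about 0.088). Cell 2, in the far pan, is therefore the heavier. I pick it up with the tool tilted 4.6° to match the beam.

```bash
python3 -m handwheel '[[0,0.5,0,0,0,-0.2],[0,1,0,0,0,-0.46],[0,1.5,0,0,0,-0.46],[0,2,0,0,0,-0.46],[0,2.05,0,0,0,-0.46]]'; python3 -c "
from h import *
go(.5435,.3335,.053,4.9)
s=cam('side');crop(s,180,110,140,110,5,'s17.png')"
```

```text
clock: 18.42
eef_pos: [0.543, 0.333, 0.0515]
tool_rot: [0.542, -0.456, 0.497, -0.501]
ft_force: [1.2, -0.5, 0.6]
grip_width: 0.0511
clk 18.43 pos [0.543  0.333  0.0515] jaw 5.2 tilt -0.9967 f [ 1.16 -0.47  0.64] w 0.0511 q [ 0.58  0.66  0.18  1.13 -0.07  2.07]
SHIFT [-0.013 -0.06   0.023] TURN [0.014 0.026 0.468]
```

View pics/s17.png

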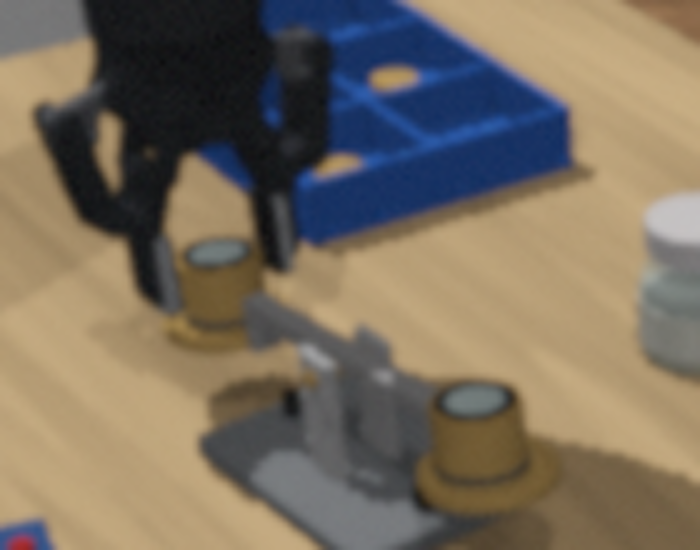

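```bash
python3 -m handwheel '[[0,0,0,0,0,0],[0,0,0,0,0,0],[0,0,0,0,0,0],[0,0,0,0,0,0],[0,0,0,0,0,0]]' -1; python3 -c "
from h import *
go(.5435,.3335,.053,4.9)
s=cam('side');crop(s,180,110,140,110,5,'s18.png')"
```

```text
clock: 19.1
eef_pos: [0.5444, 0.3339, 0.0539]
tool_rot: [0.54, -0.455, 0.498, -0.503]
ft_force: [0.3, -0.4, 4.3]
grip_width: 0.0359
clk 19.1 pos [0.5444 0.3339 0.0539] jaw 5.2 tilt -0.9968 f [ 0.35 -0.43  4.32] w 0.0359 q [ 0.58  0.66  0.18  1.13 -0.07  2.07]
SHIFT [ 0.01   0.038 -0.036] TURN [-0.008  0.026  0.459]
```

View pics/s18.png

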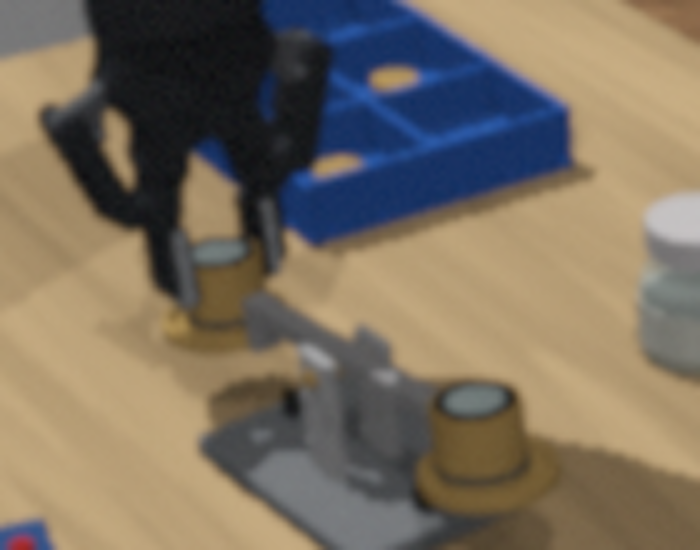

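```bash
python3 -m handwheel '[[0,-0.12,0,0,0,0],[0,-0.28,0,0,0,0.1],[0,-0.44,0,0,0,0.2],[0,-0.6,0,0,0,0.3],[0,-0.76,0,0,0,0.4]]'; python3 -m handwheel '[[0,-0.2,0,0,0,0.06],[0,-0.5,0,0,0,0.06],[0,-1,0,0,0,0.06],[0,-1.8,0,0,0,0.06],[0,-2,0,0,0,0.06]]'; python3 -c "
from h import *
go(.5435,.3335,.13,4.9)
s=cam('side');crop(s,180,90,140,130,5,'s19.png')"
```

```text
clock: 19.77
eef_pos: [0.5436, 0.3351, 0.0724]
tool_rot: [0.524, -0.475, 0.479, -0.52]
ft_force: [-0.1, 0.6, -1.4]
grip_width: 0.0359
clock: 20.4
eef_pos: [0.5449, 0.3368, 0.1246]
tool_rot: [-0.521, 0.476, -0.477, 0.523]
ft_force: [0.6, 0.0, -0.9]
grip_width: 0.0359
clk 20.4 pos [0.5449 0.3368 0.1246] jaw 5.2 tilt -1.0 f [ 0.59  0.03 -0.93] w 0.0359 q [0.55 0.57 0.23 1.22 0.   2.03]
SHIFT [ 0.128 -0.217 -0.066] TURN [-0.021  0.029 -0.01 ]
```

View pics/s19.png

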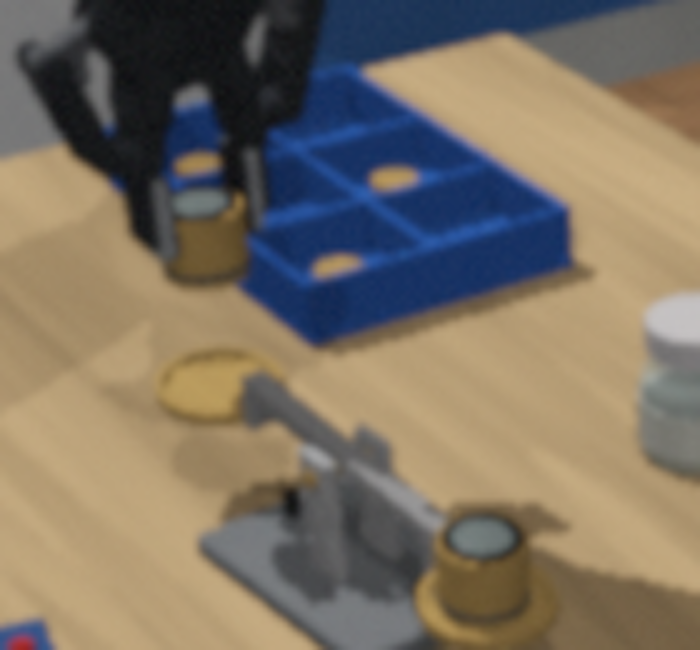

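The cell lifts cleanly and upright, and cell 1 stays on its pan, now back down. I go to the slide at about (0.5395, -0.2374) with the jaws across it.

```bash
python3 -m handwheel '[[2.4,0,0,0,-0.7,0],[4.8,0,0,0,-1.4,0],[7.2,0,0,0,-2.1,0],[9.6,0,0,0,-2.8,0],[12,0,0,0,-3.4,0]]'; python3 -c "
from h import *
go(.5395,-.2374,.12,72.6)"
```

```text
clock: 21.08
eef_pos: [0.5704, 0.0354, 0.1218]
tool_rot: [0.639, -0.302, 0.302, -0.639]
ft_force: [1.1, 0.7, -1.8]
grip_width: 0.0358
clk 21.07 pos [0.5704 0.0354 0.1218] jaw 39.4 tilt -1.0 f [ 1.1   0.69 -1.84] w 0.0358 q [ 0.06  0.45  0.01  1.13 -0.    0.95]
SHIFT [ 7.646  0.073 -7.882] TURN [ 2.00e-03 -3.32e+00 -2.00e-03]
```

```bash
python3 -m handwheel '[[1.6,0,-1.7,0,-0.7,0],[3.3,0,-3.4,0,-1.4,0],[5,0,-5.1,0,-2.1,0],[6.5,0,-6.7,0,-2.8,0],[7.6,0,-7.8,0,-3.3,0]]'; python3 -m handwheel '[[0,0,0,0,0,0],[0,0,0,0,0,0],[0,0,0,0,0,0],[0,0,0,0,0,0],[0,0,0,0,0,0]]'; python3 -c "
from h import *
go(.5395,-.2374,.12,72.6)
s=cam('side');t=cam('top');crop(s,280,200,190,180,4,'s20.png');crop(t,370,140,120,170,3.5,'t20.png')"
```

```text
clock: 21.7
eef_pos: [0.5386, -0.2357, 0.1216]
tool_rot: [-0.699, 0.109, -0.109, 0.699]
ft_force: [1.0, 0.2, -1.9]
grip_width: 0.0356
clock: 22.32
eef_pos: [0.5398, -0.2325, 0.1223]
tool_rot: [-0.699, 0.109, -0.109, 0.699]
ft_force: [0.1, -0.1, -2.1]
grip_width: 0.0356
clk 22.32 pos [ 0.5398 -0.2325  0.1223] jaw 72.2 tilt -1.0 f [ 0.06 -0.05 -2.13] w 0.0356 q [-0.41  0.48  0.06  1.15  0.   -0.1 ]
SHIFT [ 0.046  0.091 -0.191] TURN [-0.    -0.035  0.   ]
```

View pics/s20.png

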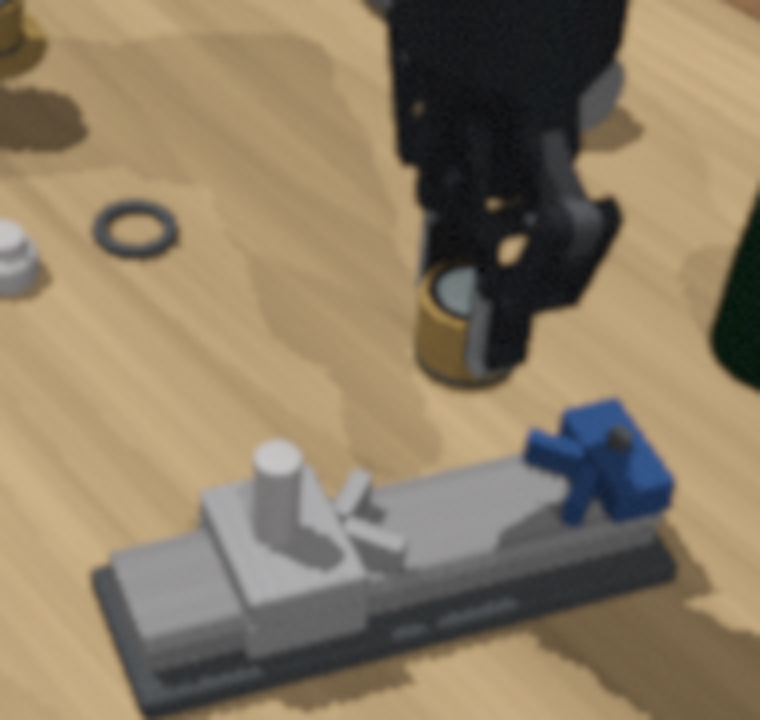

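View pics/t20.png

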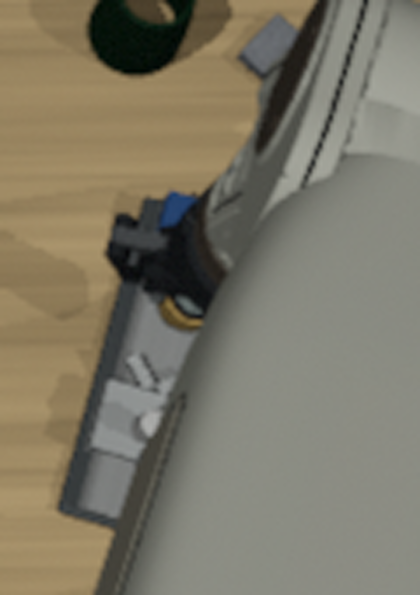

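```bash
python3 -c "
from h import *
s=cam('side');a=np.radians(-17.4);u=np.array([np.cos(a),np.sin(a)]);v=np.array([-u[1],u[0]])
for n,p in(('farL',(412,310)),('farR',(424,326)),('carL',(370,319)),('carR',(381,335))):
    P=plane(s,*p,.0455)[:2];print(n,P.round(4),'s',(P@u).round(4),'l',(P@v).round(4))
print(proj(s,(.5395,-.2374,.03)),proj(s,(.5395,-.2374,.062)))
P=np.array([.467,-.2147]);print(P@u,P@v); Q=.586*u+(P@v)*v; print(Q)"
```

```text
farL [ 0.58   -0.2349] s 0.6237 l -0.0507
farR [ 0.5709 -0.2704] s 0.6256 l -0.0873
carL [ 0.5138 -0.2112] s 0.5534 l -0.0479
carR [ 0.5059 -0.2459] s 0.5563 l -0.0833
[393.04514967 328.98593506] [394.90833781 314.29219821]
0.5098342915144831 -0.06522334854885217
[ 0.53968039 -0.23747665]
```

```bash
python3 -m handwheel '[[0.12,0.5,-0.2,0,0,0],[0.16,1,-0.2,0,0,0],[0.16,1.6,-0.2,0,0,0],[0.16,2.2,-0.2,0,0,0],[0.16,2.4,-0.2,0,0,0]]'; python3 -c "
from h import *
go(.5425,-.2384,.05,72.6)
s=cam('side');crop(s,300,240,170,140,4,'s21.png')"
```

```text
clock: 23.1
eef_pos: [0.5407, -0.2388, 0.0602]
tool_rot: [-0.698, 0.111, -0.108, 0.699]
ft_force: [-1.0, 0.0, -1.1]
grip_width: 0.036
clk 23.1 pos [ 0.5407 -0.2388  0.0602] jaw 72.2 tilt -1.0 f [-1.04  0.03 -1.06] w 0.036 q [-0.42  0.54 -0.01  1.02  0.   -0.1 ]
SHIFT [0.065 0.408 0.037] TURN [-0.002 -0.043 -0.018]
```

View pics/s21.png

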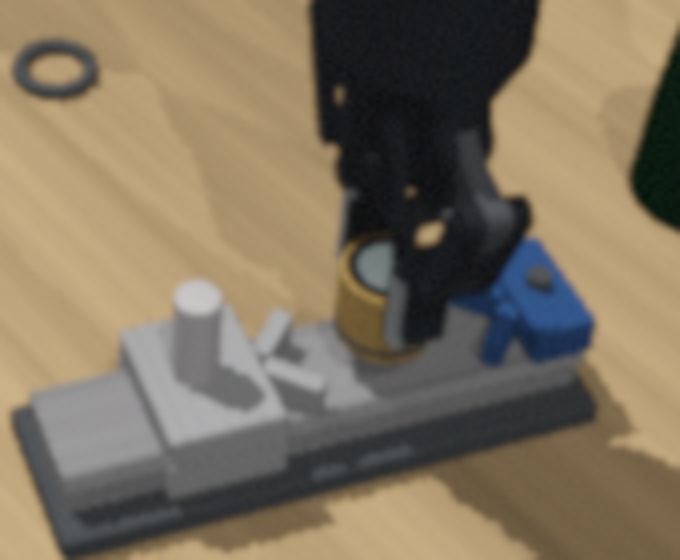

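```bash
python3 -c "
from h import *
s=cam('side');crop(s,370,290,50,50,12,'s22.png')
b=np.array([.5418,-.2384])
a=np.radians(-17.4);u=np.array([np.cos(a),np.sin(a),0])
for z in(.046,.062,.078): print(z,[ ((proj(s,np.r_[b,z]+k*.019*np.array([.98,.2,0]))-[370,290])*12).round(0) for k in(-1,0,1)])
"
```

```text
0.046 [array([217., 459.]), array([306., 378.]), array([393., 299.])]
0.062 [array([227., 369.]), array([318., 288.]), array([406., 210.])]
0.078 [array([238., 278.]), array([330., 197.]), array([418., 119.])]
```

View pics/s22.png

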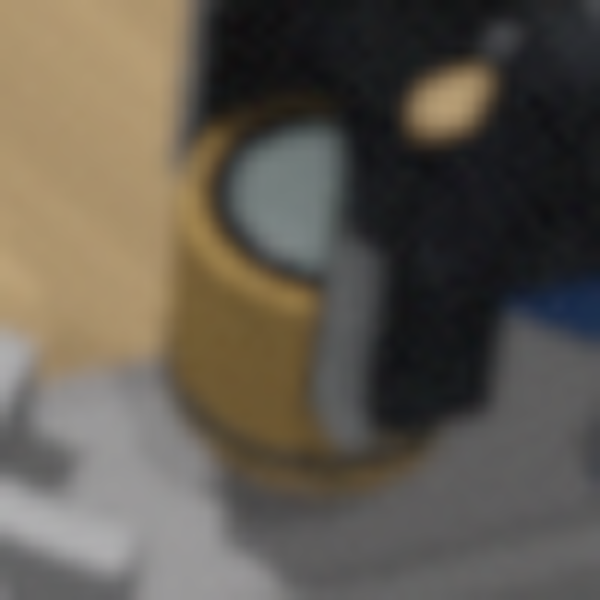

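```bash
python3 -m handwheel '[[0.06,0.1,0.03,0,0,0],[0.06,0.2,0.03,0,0,0],[0.06,0.3,0.03,0,0,0],[0.06,0.4,0.03,0,0,0],[0.06,0.5,0.03,0,0,0]]'; python3 -m handwheel '[[0,0.03,0,0,0,0],[0,0.06,0,0,0,0],[0,0.09,0,0,0,0],[0,0.09,0,0,0,0],[0,0.09,0,0,0,0]]';python3 -c "
from h import *
go(.5425,-.2384,.044,72.6)"
```

```text
clock: 23.82
eef_pos: [0.5435, -0.239, 0.0496]
tool_rot: [0.699, -0.11, 0.11, -0.699]
ft_force: [0.4, 0.4, -2.3]
grip_width: 0.0359
clock: 24.45
eef_pos: [0.5436, -0.2391, 0.0475]
tool_rot: [0.699, -0.11, 0.11, -0.699]
ft_force: [-0.7, -0.3, -1.4]
grip_width: 0.0356
clk 24.45 pos [ 0.5436 -0.2391  0.0475] jaw 72.2 tilt -1.0 f [-0.71 -0.35 -1.45] w 0.0356 q [-0.41  0.56 -0.02  0.99 -0.   -0.1 ]
SHIFT [-0.05   0.141  0.013] TURN [ 0.    -0.043  0.001]
```

```bash
python3 -m handwheel '[[0,0.02,0,0,0,0],[0,0.04,0,0,0,0],[0,0.06,0,0,0,0],[0,0.08,0,0,0,0],[0,0.1,0,0,0,0]]'; python3 -c "
from h import *
go(.5425,-.2384,.044,72.6)
s=cam('side');crop(s,300,240,170,140,4,'s23.png')"
```

```text
clock: 25.08
eef_pos: [0.5435, -0.239, 0.0449]
tool_rot: [-0.699, 0.11, -0.11, 0.699]
ft_force: [-1.0, 0.2, -1.1]
grip_width: 0.0361
clk 25.07 pos [ 0.5435 -0.239   0.0449] jaw 72.2 tilt -1.0 f [-1.    0.21 -1.09] w 0.0361 q [-0.41  0.56 -0.02  0.99  0.   -0.1 ]
SHIFT [-0.047  0.036  0.012] TURN [-0.    -0.043 -0.   ]
```

View pics/s23.png

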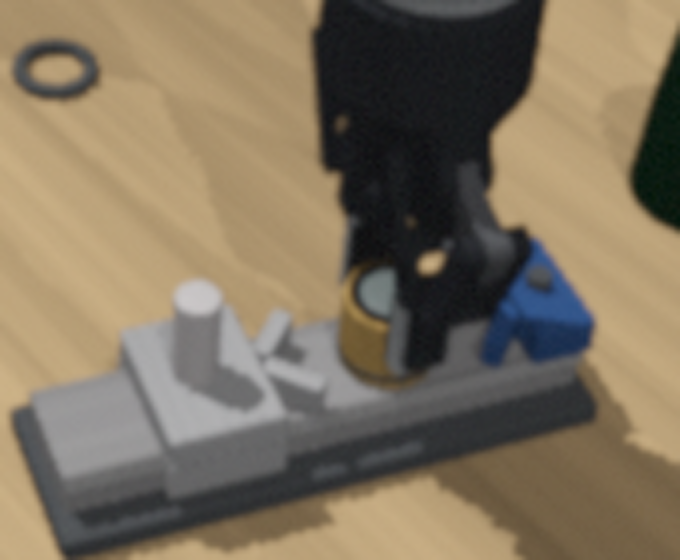

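```bash
python3 -m handwheel '[[0,0.02,0,0,0,0],[0,0.04,0,0,0,0],[0,0.05,0,0,0,0],[0,0.05,0,0,0,0],[0,0.05,0,0,0,0]]'
```

```text
clock: 25.75
eef_pos: [0.5435, -0.2391, 0.044]
tool_rot: [0.699, -0.11, 0.11, -0.699]
ft_force: [-1.0, -0.1, 2.2]
grip_width: 0.0359
```

Contact at TCP z 0.044, as predicted. I release.

```bash
python3 -m handwheel '[[0,0,0,0,0,0],[0,0,0,0,0,0],[0,0,0,0,0,0],[0,0,0,0,0,0],[0,0,0,0,0,0]]' 0.3;python3 -c "
from h import *
go(.5425,-.2384,.044,72.6)
s=cam('side');crop(s,300,240,170,140,4,'s24.png')"
```

```text
clock: 26.38
eef_pos: [0.5435, -0.2391, 0.0437]
tool_rot: [0.699, -0.11, 0.11, -0.699]
ft_force: [-0.0, -0.9, 0.2]
grip_width: 0.0554
clk 26.38 pos [ 0.5435 -0.2391  0.0437] jaw 72.2 tilt -1.0 f [-0.03 -0.89  0.16] w 0.0554 q [-0.41  0.56 -0.02  0.99 -0.   -0.1 ]
SHIFT [-0.048 -0.013  0.012] TURN [ 0.    -0.043  0.   ]
```

View pics/s24.png

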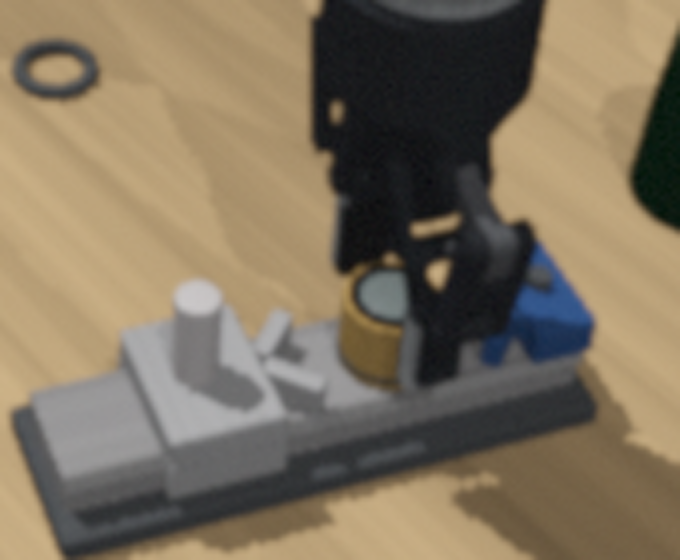

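```bash
python3 -m handwheel '[[0,-0.4,0,0,0,0],[0,-1.2,0,0,0,0],[0,-2.2,0,0,0,0],[0,-3.2,0,0,0,0],[0,-3.2,0,0,0,0]]';  python3 -m handwheel '[[-1,0,0,0,0,0],[-2.5,0,0,0,0,0],[-4,0,0,0,0,0],[-4.5,0,0,0,0,0],[-4.5,0,0,0,0,0]]' -1; python3 -c "
from h import *
go(.4366,-.2051,.06,72.6)
s=cam('side');crop(s,280,220,200,160,4,'s25.png')"
```

```text
clock: 27.05
eef_pos: [0.5454, -0.2399, 0.1269]
tool_rot: [0.699, -0.107, 0.112, -0.698]
ft_force: [0.8, -0.4, 0.0]
grip_width: 0.0555
clock: 27.68
eef_pos: [0.4364, -0.2046, 0.1237]
tool_rot: [0.699, -0.109, 0.11, -0.699]
ft_force: [-0.1, 0.3, -0.1]
grip_width: 0.0004
clk 27.68 pos [ 0.4364 -0.2046  0.1237] jaw 72.2 tilt -1.0 f [-0.11  0.31 -0.12] w 0.0004 q [-0.44  0.28 -0.23  1.06  0.   -0.13]
SHIFT [ 0.014  2.549 -0.015] TURN [ 0.    -0.044  0.003]
```

View pics/s25.png

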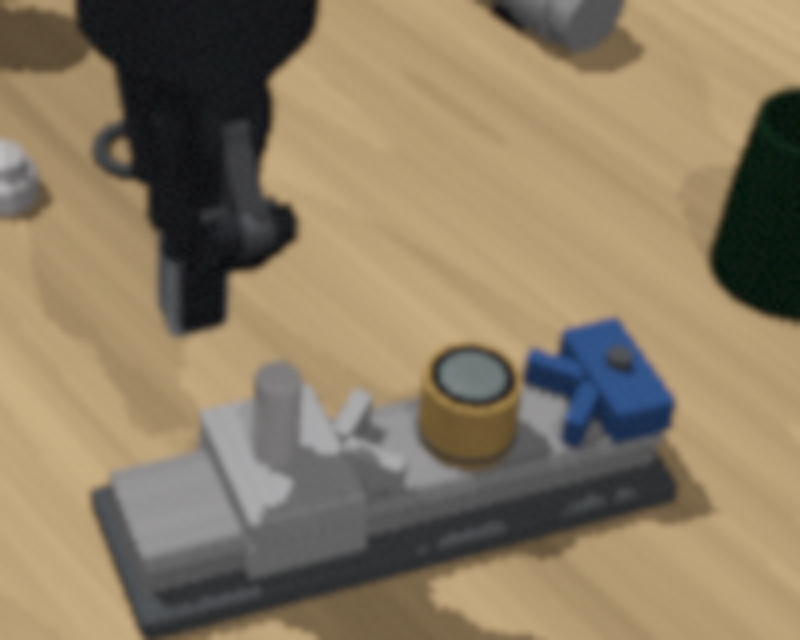

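The cell stands free on the bed at side crop (468,400), clear of both jaws. I lower the shut fingers behind the post.

```bash
python3 -m handwheel '[[0,0.7,0,0,-0.04,0],[0,1.5,0,0,-0.04,0],[0,2.2,0,0,-0.04,0],[0,2.5,0,0,-0.04,0],[0,2.5,0,0,-0.04,0]]'; python3 -c "
from h import *
go(.4446,-.2076,.06,72.6)
s=cam('side');crop(s,280,220,200,160,4,'s26.png')"
```

```text
clock: 28.35
eef_pos: [0.4369, -0.2048, 0.0608]
tool_rot: [-0.699, 0.107, -0.107, 0.699]
ft_force: [0.1, 0.6, 0.2]
grip_width: -0.0001
clk 28.35 pos [ 0.4369 -0.2048  0.0608] jaw 72.6 tilt -1.0 f [0.13 0.58 0.17] w -0.0001 q [-0.44  0.36 -0.32  0.9   0.   -0.13]
SHIFT [ 0.327  0.03  -0.016] TURN [-0.001 -0.002 -0.003]
```

View pics/s26.png

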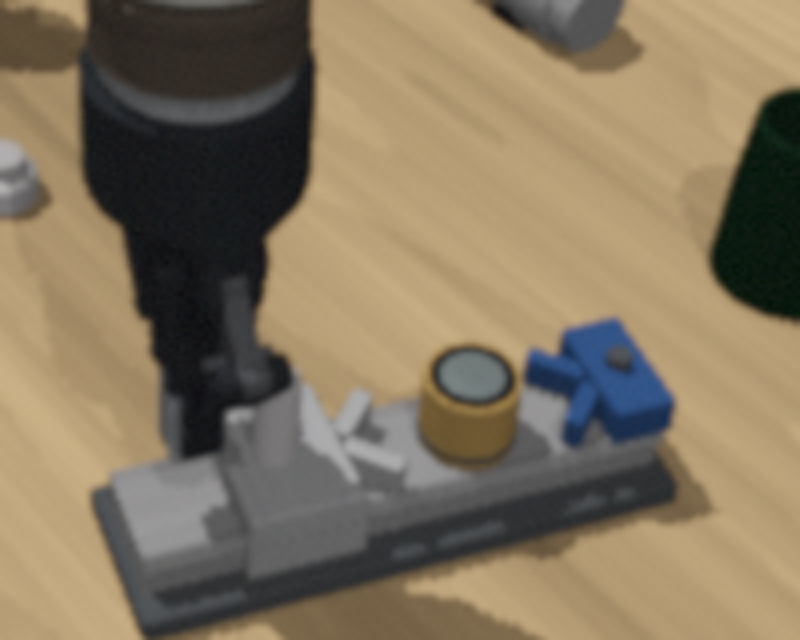

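```bash
python3 -m handwheel '[[0.2,0,0,0,0,0],[0.35,0,0,0,0,0],[0.45,0,0,0,0,0],[0.55,0,0,0,0,0],[0.65,0,0,0,0,0]]'; python3 -m handwheel '[[0.1,0,0,0,0,0],[0.2,0,0,0,0,0],[0.3,0,0,0,0,0],[0.4,0,0,0,0,0],[0.5,0,0,0,0,0]]'; python3 -c "
from h import *
u=np.array([.9542,-.2990,0]);o=bot.get_obs();print('s',o['eef_pos']@u,'F',o['ft_force']@u)
go(.4446,-.2076,.06,72.6)
s=cam('side');crop(s,280,220,200,160,4,'s27.png')"
```

```text
clock: 29.02
eef_pos: [0.4505, -0.209, 0.061]
tool_rot: [-0.699, 0.108, -0.106, 0.699]
ft_force: [-4.3, 1.5, 2.9]
grip_width: -0.0002
clock: 29.65
eef_pos: [0.4638, -0.2133, 0.061]
tool_rot: [0.699, -0.107, 0.107, -0.699]
ft_force: [-4.5, 0.6, 0.6]
grip_width: 0.0001
s 0.5062893586537315 F -4.523257901638618
clk 29.65 pos [ 0.4638 -0.2133  0.061 ] jaw 72.6 tilt -1.0 f [-4.55  0.61  0.58] w 0.0001 q [-0.43  0.4  -0.24  0.93 -0.   -0.13]
SHIFT [-0.799  0.04  -0.014] TURN [ 0.001 -0.003 -0.003]
```

View pics/s27.png

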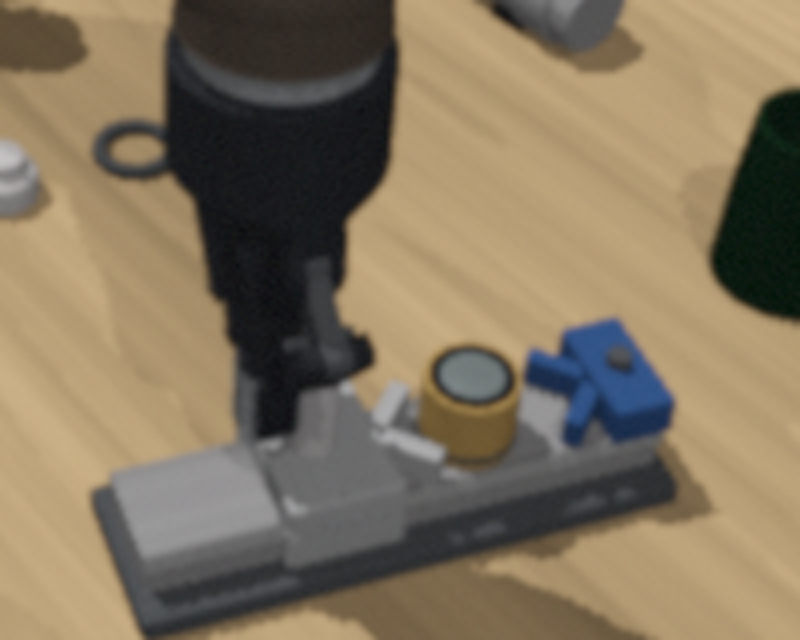

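```bash
python3 -m handwheel '[[0.1,0,0,0,0,0],[0.2,0,0,0,0,0],[0.3,0,0,0,0,0],[0.4,0,0,0,0,0],[0.5,0,0,0,0,0]]'; python3 -m handwheel '[[0.04,0,0,0,0,0],[0.08,0,0,0,0,0],[0.12,0,0,0,0,0],[0.16,0,0,0,0,0],[0.2,0,0,0,0,0]]'; python3 -c "
from h import *
u=np.array([.9542,-.2990,0]);o=bot.get_obs();print('s',o['eef_pos']@u,'F',o['ft_force']@u)
s=cam('side');crop(s,280,220,200,160,4,'s28.png')"
```

```text
clock: 30.32
eef_pos: [0.4755, -0.217, 0.061]
tool_rot: [0.699, -0.108, 0.107, -0.699]
ft_force: [-4.7, -0.2, 0.1]
grip_width: 0.0003
clock: 30.95
eef_pos: [0.4802, -0.2185, 0.061]
tool_rot: [0.699, -0.108, 0.107, -0.699]
ft_force: [-4.9, 0.7, -1.1]
grip_width: 0.0005
s 0.5235657112443476 F -4.851080070749818
```

View pics/s28.png

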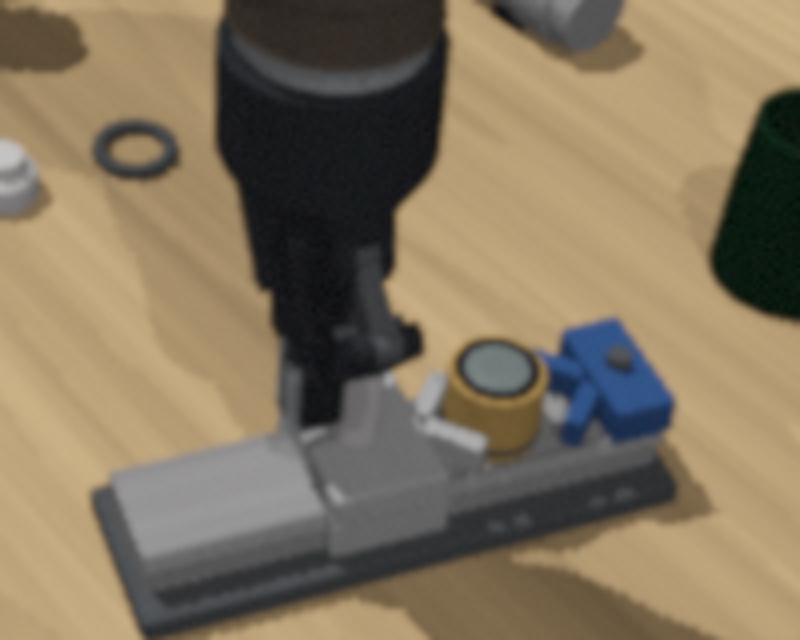

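The carriage V has the cell seated, upright and moving. I continue slowly by feel.

```bash
python3 -m handwheel '[[0.02,0,0,0,0,0],[0.04,0,0,0,0,0],[0.06,0,0,0,0,0],[0.08,0,0,0,0,0],[0.1,0,0,0,0,0]]'|grep -E "pos|force"
```

```text
eef_pos: [0.4826, -0.2193, 0.061]
ft_force: [-5.0, -0.8, -0.7]
```

```bash
python3 -m handwheel '[[0.02,0,0,0,0,0],[0.04,0,0,0,0,0],[0.06,0,0,0,0,0],[0.08,0,0,0,0,0],[0.1,0,0,0,0,0]]'|grep -E "pos|force"
```

```text
eef_pos: [0.485, -0.2201, 0.061]
ft_force: [-5.0, -0.0, -0.3]
```

```bash
python3 -m handwheel '[[0.02,0,0,0,0,0],[0.04,0,0,0,0,0],[0.06,0,0,0,0,0],[0.08,0,0,0,0,0],[0.1,0,0,0,0,0]]'|grep -E "pos|force"; python3 -c "
from h import *
s=cam('side');crop(s,280,220,200,160,4,'s29.png')"
```

```text
eef_pos: [0.4874, -0.2209, 0.061]
ft_force: [-5.2, 0.1, -1.7]
```

View pics/s29.png

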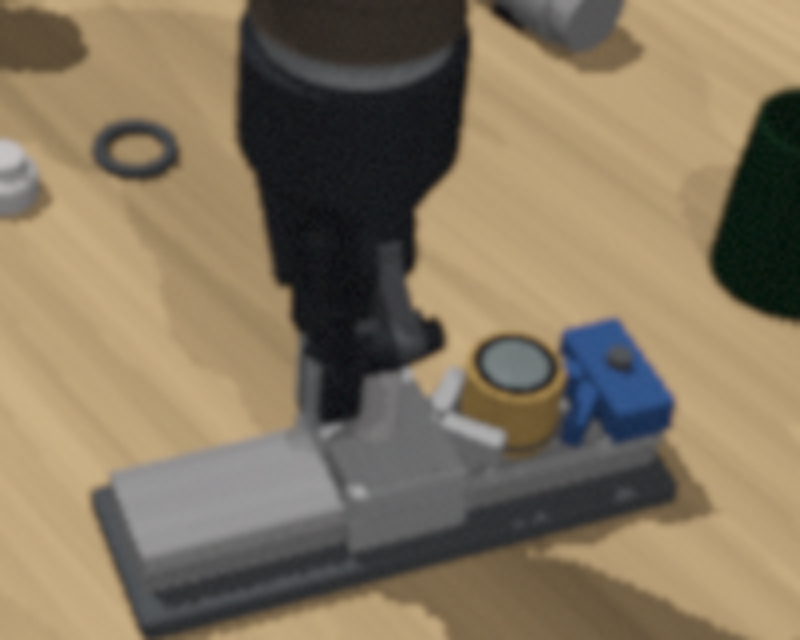

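Cell still upright with a few mm to go to the blue jaw; force is still only the drag.

```bash
python3 -m handwheel '[[0.02,0,0,0,0,0],[0.04,0,0,0,0,0],[0.06,0,0,0,0,0],[0.08,0,0,0,0,0],[0.08,0,0,0,0,0]]'|grep -E "pos|force"
```

```text
eef_pos: [0.4894, -0.2215, 0.061]
ft_force: [-5.7, -0.5, -1.6]
```

```bash
python3 -m handwheel '[[0.02,0,0,0,0,0],[0.04,0,0,0,0,0],[0.06,0,0,0,0,0],[0.06,0,0,0,0,0],[0.06,0,0,0,0,0]]'|grep -E "pos|force"
```

```text
eef_pos: [0.4908, -0.2219, 0.061]
ft_force: [-4.3, -1.1, -1.5]
```

```bash
python3 -m handwheel '[[0.02,0,0,0,0,0],[0.04,0,0,0,0,0],[0.06,0,0,0,0,0],[0.06,0,0,0,0,0],[0.06,0,0,0,0,0]]'|grep -E "pos|force"; python3 -c "
from h import *
s=cam('side');crop(s,380,280,90,70,8,'s30.png')"
```

```text
eef_pos: [0.4912, -0.2221, 0.061]
ft_force: [-7.4, 0.1, 0.9]
```

View pics/s30.png

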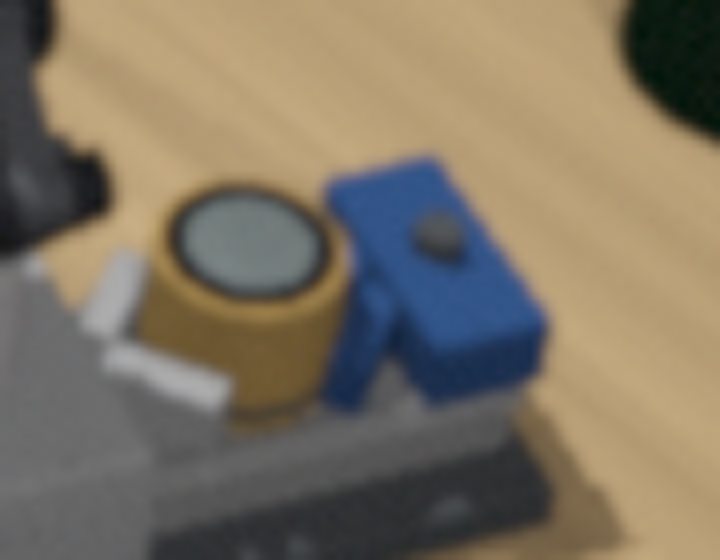

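The push stalled: it moved 0.4 mm of the 1.5 mm commanded, and the force is rising, so both jaws touch. I firm it up a little.

```bash
python3 -m handwheel '[[0.01,0,0,0,0,0],[0.02,0,0,0,0,0],[0.03,0,0,0,0,0],[0.03,0,0,0,0,0],[0.03,0,0,0,0,0]]'|grep -E "pos|force"
```

```text
eef_pos: [0.4912, -0.2221, 0.061]
ft_force: [-8.6, 0.0, 3.0]
```

```bash
python3 -m handwheel '[[0.01,0,0,0,0,0],[0.02,0,0,0,0,0],[0.03,0,0,0,0,0],[0.04,0,0,0,0,0],[0.05,0,0,0,0,0]]'|grep -E "pos|force";python3 -m handwheel '[[0,0,0,0,0,0],[0,0,0,0,0,0],[0,0,0,0,0,0],[0,0,0,0,0,0],[0,0,0,0,0,0]]'|grep -E "pos|force"
```

```text
eef_pos: [0.4912, -0.2221, 0.061]
ft_force: [-11.3, 0.6, 5.4]
eef_pos: [0.4912, -0.2221, 0.061]
ft_force: [-12.8, 1.3, 5.1]
```

About 12.6 N along the slide minus about 4.5 N drag leaves roughly 8 N on the cell, firm and below 20 N. I back off and look.

```bash
python3 -m handwheel '[[-0.1,0,0,0,0,0],[-0.3,0,0,0,0,0],[-0.6,0,0,0,0,0],[-0.8,0,0,0,0,0],[-0.8,0,0,0,0,0]]'; python3 -m handwheel '[[0,-0.8,0,0,0,0],[0,-1.8,0,0,0,0],[0,-2.8,0,0,0,0],[0,-3.6,0,0,0,0],[0,-3.6,0,0,0,0]]'; python3 -m handwheel '[[-2,0,0,0,0,0],[-4,0,0,0,0,0],[-5,0,0,0,0,0],[-5,0,0,0,0,0],[-5,0,0,0,0,0]]'; python3 -c "
from h import *
s=cam('side');t=cam('top');crop(s,330,260,150,110,5,'s31.png');crop(t,380,180,90,130,4.5,'t31.png')
cv2.imwrite('pics/s31f.png',s['color'][:,:,::-1])
cv2.imwrite('pics/t31f.png',t['color'][:,:,::-1])"
```

```text
clock: 37.35
eef_pos: [0.4754, -0.2167, 0.0615]
tool_rot: [-0.699, 0.107, -0.107, 0.699]
ft_force: [-0.2, -0.3, 0.7]
grip_width: 0.0002
clock: 37.98
eef_pos: [0.4769, -0.2175, 0.1529]
tool_rot: [0.699, -0.106, 0.109, -0.699]
ft_force: [0.6, -0.3, 0.3]
grip_width: -0.0005
clock: 38.6
eef_pos: [0.357, -0.1798, 0.1511]
tool_rot: [0.699, -0.107, 0.107, -0.699]
ft_force: [0.2, -0.4, 0.6]
grip_width: 0.0003
```

View pics/s31.png

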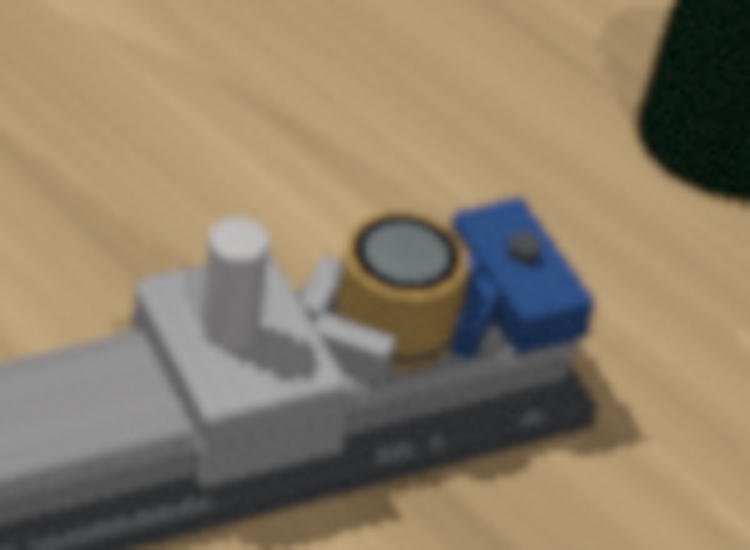

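View pics/t31f.png

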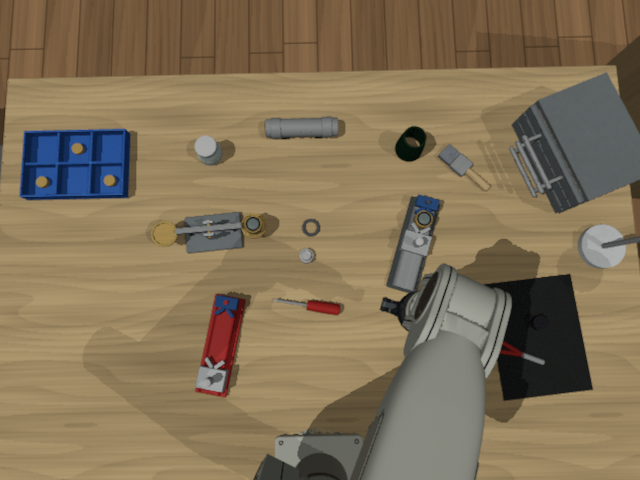

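View pics/s31f.png

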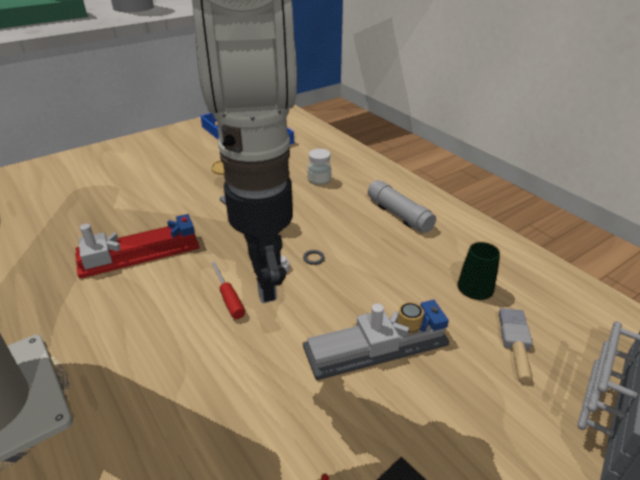

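The released state: the cell sits between both Vs and cell 1 is still on its pan at top px (253,225). The nipped cell looks slightly leaned in the side crop, so I check its uprightness numerically.

```bash
cat > chk.py <<'E'
from h import *
t=cam("top"); s=cam("side"); a=np.radians(-17.4);u=np.array([np.cos(a),np.sin(a),0]);v=np.array([-u[1],u[0],0])
def ell(c,box,f):
    h=cv2.cvtColor(c["color"],cv2.COLOR_RGB2HSV).astype(int)
    x,y,w,hh=box; k=6
    big=cv2.resize(c["color"][y:y+hh,x:x+w],None,fx=k,fy=k,interpolation=cv2.INTER_CUBIC); h=cv2.cvtColor(big,cv2.COLOR_RGB2HSV).astype(int)
    m=f(h).astype(np.uint8)*255
    cs,_=cv2.findContours(m,cv2.RETR_EXTERNAL,cv2.CHAIN_APPROX_NONE); q=max(cs,key=cv2.contourArea)
    e=cv2.fitEllipse(cv2.convexHull(q)); return (np.array(e[0])+.5)/k-.5+[x,y],np.array(e[1])/k,e[2]
glass=lambda h:(h[...,1]<60)&(h[...,2]>80)&(h[...,0]>60)
a_=ell(t,(414,209,20,20),glass); b_=ell(s,(396,298,30,24),glass)
print("top",a_,"\nside",b_); P=tri(t,a_[0],s,b_[0]); print("glass centre",P.round(4),"s,l",P@u,P@v)
post=lambda h:(h[...,1]<14)&(h[...,2]>150)
p1=ell(s,(368,302,18,12),post); print("post side",p1, plane(s,*p1[0],.086).round(4), plane(s,*p1[0],.086)@u)
r=.0135
for tu in(-8,-4,0,4,8):
  for tv in (0,):
    n=np.array([0,0,1])+np.tan(np.radians(tu))*u; n/=np.linalg.norm(n); e1=np.cross(n,v);e1/=np.linalg.norm(e1);e2=np.cross(n,e1)
    for c,nm in((t,"top"),(s,"side")):
        pts=np.array([proj(c,P+r*(np.cos(w)*e1+np.sin(w)*e2)) for w in np.linspace(0,6.28,60)],np.float32)
        e=cv2.fitEllipse(pts); print(tu,nm,np.round(e[1],2),round(e[1][0]/e[1][1],3),round(e[2],1))
E
python3 chk.py
```

```text
top (array([423.76541964, 218.2949969 ]), array([10.34204483, 10.8705012 ]), 122.82342529296875) 
side (array([410.77739716, 310.01411947]), array([11.72936757, 16.78504944]), 101.30154418945312)
glass centre [ 0.5632 -0.2459  0.0639] s,l 0.6109667452032783 -0.06619735548857553
post side (array([377.28762245, 307.96316719]), array([ 7.65408262, 10.57390976]), 94.66254425048828) [ 0.5094 -0.2291  0.086 ] 0.5546203482088963
-8 top [12.13 12.25] 0.99 96.4
-8 side [13.31 18.01] 0.739 91.3
-4 top [12.02 12.26] 0.981 116.1
-4 side [12.9  18.04] 0.715 96.2
0 top [11.84 12.28] 0.964 119.6
0 side [12.43 18.07] 0.688 100.8
4 top [11.6  12.29] 0.944 119.5
4 side [11.9 18.1] 0.658 105.1
8 top [11.31 12.3 ] 0.919 118.5
8 side [11.32 18.12] 0.625 109.0
```

The glass ellipse (ratio 0.70, angle 101°) matches an upright cell (0.69, 101°), and post to cell measures 56 mm against the expected 57. One more wait and check, with a comparison of the bystanders, before handing in.

```bash
python3 -m handwheel '[[0,-0.5,0,0,0,0],[0,-1,0,0,0,0],[0,-1,0,0,0,0],[0,-1,0,0,0,0],[0,-1,0,0,0,0]]'|grep -E "clock|force"; python3 chk.py|head -4; python3 -c "
from h import *
t=cam('top')
a=cv2.imread('pics/top0.png'); b=t['color'][:,:,::-1]
for n,(x,y,w,h) in dict(knob=(297,246,22,20),ring=(300,217,24,22),tube=(262,114,82,28),armour=(392,122,38,42),jar=(192,134,34,34),driver=(270,292,75,26),brush=(436,140,58,54)).items():
    print(n, cv2.absdiff(a[y:y+h,x:x+w],np.ascontiguousarray(b[y:y+h,x:x+w])).mean().round(1))
crop(t,140,195,140,70,5,'t32.png')"
```

```text
clock: 39.42
ft_force: [0.8, -0.7, -0.2]
top (array([423.75424957, 218.30102984]), array([10.32195918, 10.83499908]), 123.91397094726562) 
side (array([410.78659439, 310.02464167]), array([11.73685455, 16.79812113]), 101.08302307128906)
glass centre [ 0.5632 -0.2459  0.0639] s,l 0.6109724538235031 -0.06618807472518483
post side (array([377.28712908, 307.91506068]), array([ 7.61055756, 10.61310705]), 92.99800872802734) [ 0.5095 -0.229   0.086 ] 0.5546592073782901
knob 7.8
ring 1.3
tube 1.3
armour 1.7
jar 1.4
driver 2.6
brush 1.3
```

View pics/t32.png

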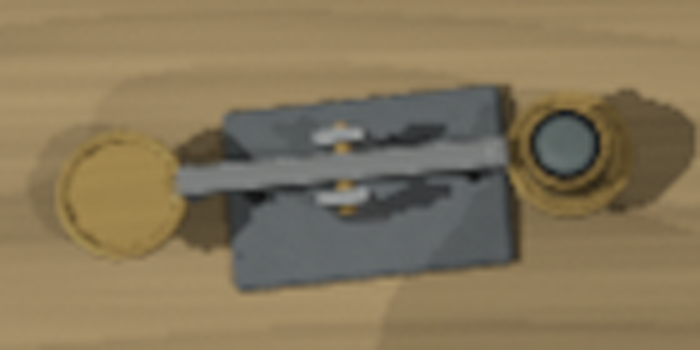

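```bash
python3 -c "
from h import *
t=cam('top');a=cv2.imread('pics/top0.png')[235:275,285:330];b=t['color'][235:275,285:330,::-1]
for i in(a,b):
    g=cv2.cvtColor(np.ascontiguousarray(i),cv2.COLOR_BGR2HSV); m=(g[...,1]<40).astype(np.uint8); M=cv2.moments(m,True); print(M['m00'],M['m10']/M['m00'],M['m01']/M['m00'])
print(bot.job_done())"
```

```text
171.0 21.385964912280702 19.81286549707602
171.0 21.385964912280702 19.81286549707602
the job is handed in; nothing more can be done
None
```

The heavier cell is nipped upright between the two V jaws of the steel slide. The lighter one still stands on its pan. I handed the job in at about 40 s.

- **Weighing:** I set the left-hand cell as seen from above (first seen at px 285,177) on the near pan and the right-hand one (px 342,191) on the far pan. After I let go, the beam settled with the far pan clearly down, its glass at z about 72 mm against 88 mm on the other side. The cell on the far pan is therefore the heavier. The most I pressed on a pan was about 6.5 N.
- **Nipping:** I stood the heavier cell on the bed and pushed the carriage by its post with the shut fingers until it stalled. The final push was about 12.6 N, less about 4.5 N of drag, so roughly 8 N on the cell.
- **Last checks:**
  - The nipped cell did not move in the second or so between letting go and handing in, and it is upright; post to cell measured 56 mm against the 57 mm given.
  - The other cell stands in its pan.
  - The bystanders are where they were. Image differences were 1–3 grey levels.
- **Checks that disagreed:**
  - In one side crop the nipped cell looked leaned, but the ellipse of its glass matched an upright cell.
  - The knob's patch differed by 7.8 grey levels, but its outline had the same area and centre as before, so I put that down to the arm's shadow.
  - The glass height came out about 2 mm high (64 mm against 62 mm), within the camera calibration.

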